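# Make up the mirror kit and the objective kit in their fitted trays

## Task

Make up two parts kits in the grey fitted trays, every part upright on the floor of its pocket: in the tray with the rectangular pocket the mirror mount goes in that pocket and the longest of the three posts in the small hole. In the other tray the objective and the post holder go in the two large round pockets (either way round) and the middle-length post in the small hole. Leave the shortest post standing where it is.

Things in the scene. Friction and masses are not known exactly. Their poses are not given: they have to be found in the camera images.
- mirror_mount: black kinematic mirror mount standing up, round mirror at -x, two adjuster knobs at +x; 40 mm (x, over all) by 46 mm (y) by 46 mm tall. Its two square plates, 44 mm wide in y, lie between x = -16 and +5 mm: pinch their side edges along y, near x = -5 mm. It leans about 2 degrees as it rests. Origin: centre of its underside; z up.
- objective: spare microscope objective standing upright: round, pale, 44 mm tall, 31 mm diameter between 8 and 36 mm height, narrowing to about 20 mm at top and foot. Origin: centre of its underside; z up its axis.
- post_holder: black post holder standing up: a barrel of 25 mm diameter on a 32 mm round foot (3 mm thick), 52 mm tall, with a thumb screw sticking out sideways to -y at 42 mm height, its end 27 mm from the barrel's axis. Origin: on the underside, but the barrel's axis stands 6 mm from it at y = +6 mm. z up. Pinch the barrel along x.
- post_75: bare steel optical post standing upright, 12.7 mm diameter, 75 mm tall (the longest of the three posts). Origin: centre of its underside; z up its axis.
- post_50: bare steel optical post standing upright, 12.7 mm diameter, 50 mm tall (the middle one of the three posts). Origin: centre of its underside; z up its axis.
- post_38: bare steel optical post standing upright, 12.7 mm diameter, 38 mm tall (the shortest of the three posts). Origin: centre of its underside; z up its axis. Not needed: it stays where it stands.
- mirror_tray: fixed grey kitting tray, 150 mm (its x) by 76 mm (y), top 14 mm and dark pocket floors 4 mm above the table (pockets 10 mm deep, mouths chamfered 2 mm). Origin: centre of its underside; z up. Rectangular pocket 48 mm (x) by 54 mm (y), centred at x = -35 mm, y = 0, and a small round hole of 20 mm diameter centred at x = +43 mm, y = 0.
- objective_tray: fixed grey kitting tray, 150 mm (its x) by 76 mm (y), top 14 mm and dark pocket floors 4 mm above the table (pockets 10 mm deep, mouths chamfered 2 mm). Origin: centre of its underside; z up. Two equal round pockets of 40 mm diameter, centred at x = -46 mm and x = +46 mm, y = 0, and between them, at the origin's x and y, a small round hole of 20 mm diameter.

How it is judged (in metres and radians):
At the end, for the whole second after the job is handed in: All five at rest, upright (0.12 rad), on their pocket floors (under 8 mm above the table): mount within 9 mm of its pocket's centre, posts 7 mm, objective 8 mm, holder's origin 13 mm, in x and y; objective and holder in different round pockets. Shortest post upright, moved under 30 mm (x of mirror_mount in the frame of mirror_tray between -0.044 and -0.026 m and y of mirror_mount in the frame of mirror_tray between -0.009 and 0.009 m and z of mirror_mount in the frame of mirror_tray between 0 and 0.008 m and angle between each of mirror_mount, post_75, post_50, post_38's own z axis and vertical below 0.12 rad and linear speed of each of mirror_mount, post_75, post_50 below 0.02 m/s and x of post_75 in the frame of mirror_tray between 0.036 and 0.05 m and y of post_75 in the frame of mirror_tray between -0.007 and 0.007 m and z of post_75 in the frame of mirror_tray between 0 and 0.008 m and x of post_50 in the frame of objective_tray between -0.007 and 0.007 m and y of post_50 in the frame of objective_tray between -0.007 and 0.007 m and z of post_50 in the frame of objective_tray between 0 and 0.008 m and (((x of objective in the frame of objective_tray between 0.038 and 0.054 m and y of objective in the frame of objective_tray between -0.008 and 0.008 m and z of objective in the frame of objective_tray between 0 and 0.008 m and angle between objective's own z axis and vertical below 0.12 rad and linear speed of objective below 0.02 m/s) and (x of post_holder in the frame of objective_tray between -0.059 and -0.033 m and y of post_holder in the frame of objective_tray between -0.013 and 0.013 m and z of post_holder in the frame of objective_tray between 0 and 0.008 m and angle between post_holder's own z axis and vertical below 0.12 rad and linear speed of post_holder below 0.02 m/s)) or ((x of objective in the frame of objective_tray between -0.054 and -0.038 m and y of objective in the frame of objective_tray between -0.008 and 0.008 m and z of objective in the frame of objective_tray between 0 and 0.008 m and angle between objective's own z axis and vertical below 0.12 rad and linear speed of objective below 0.02 m/s) and (x of post_holder in the frame of objective_tray between 0.033 and 0.059 m and y of post_holder in the frame of objective_tray between -0.013 and 0.013 m and z of post_holder in the frame of objective_tray between 0 and 0.008 m and angle between post_holder's own z axis and vertical below 0.12 rad and linear speed of post_holder below 0.02 m/s))) and distance of post_38 from where it was at the start of the episode below 0.03 m); the robot touches nothing.
It fails at once if the shortest post was taken from its place (distance of post_38 from where it was at the start of the episode above 0.03 m).
It also fails if it takes over 125 s, if anything falls off the work surface, if the arm or the gripper's body presses on something with over 40 N, if the wrist force passes 120 N, or if a joint passes its speed limit or range.

## Robot

A 6-joint arm with a two-finger parallel gripper is mounted at the origin on a cart in front of the work surface, level with it; the furniture and walls round the work are solid. World frame = base frame: x ahead of the robot, y to its left, z up, the work surface at z = 0. Lengths are in mm, angles in rad, forces in N, time in s.
With the tool pointing down it reaches from about 400 to 925 mm from the base axis. Payload 12.5 kg.
Tool frame: the origin (TCP) lies on the centre line of the jaws, within the pads' length; the fingertips stand 14 mm ahead of it and the grasp point (between the pads) lies 5 mm behind it; z points along the fingers, x is the direction in which the jaws open and shut, and the axes are right-handed (so a half turn about z gives the same grasp; the last joint's range is limited). The gripper opens to 95 mm and grips with 3 to 60 N. Pads are 20 mm wide; open, the fingers measure 119 mm over their backs; the gripper's body (75 mm by 180 mm) begins 59 mm behind the grasp point.
Start: joints at [1.113, 0.491, 1.559, -0, 1.092, -0.106], TCP at [215.352, 586.747, 203.061] pointing down, gripper open.
Joint ranges: [-3.1, 3.1], [-0.84, 2.19], [0.05, 2.79], [-1.13, 4.28], [0.06, 2.93], [-2.69, 2.69]. Speed limits (rad/s): [2.22, 2.22, 2.79, 3.14, 3.14, 3.14].

## Interface

Orientations are given as [roll, pitch, yaw] about the fixed x, y, z axes, in that order (R = Rz(yaw) Ry(pitch) Rx(roll)).
In Python, from cell import state, read_camera, job_done gives the robot as it stands.
- The arm moves only by the shell command python3 -m handwheel 'ROWS'. ROWS is JSON, a list of rows, each an object of numbers: "hand": the finger opening in m, from 0 to 0.0951; "x", "y", "z": the shift along the world's x, y, z in m; "spin": the turn about the world's z in units of 5 degrees (1.0 is 5 degrees). In form: [{"hand": .., "x": .., "y": .., "z": .., "spin": ..}, ...]. A call has 1 to 20 rows; each row is the pose to reach, as a shift and turn from the pose commanded when the call began; what a row does not reach only later rows make up. A row lasts 1/12 s, in which the tool goes at most 41.7 mm and 7.16 degrees, less where a joint would pass 70% of its speed; a pose out of reach is approached as far as the arm can. A call with a gripper value outside its range is refused whole. The fingers move at their own pace and stop on an object; the grip force is fixed at half the most. Time passes only in rows, so rows that repeat a pose let the fingers close. It gives the time, the measured TCP pose, the force and the opening at its end, in the units of the state.
- state(): the state, without advancing time (a new reading comes with each control period).
- read_camera(name): name is "side" or "top"; returns a dict with "img" (384x512x3 uint8, red, green, blue), "fx", "fy", "cx", "cy" (pixels), "T" (4x4, takes a point from camera to world coordinates). Camera axes: x right, y down, z forward; pixel columns grow to the right and rows downward; lengths in mm; the calibration is good to about 2 mm. A picture is of the moment at which its call begins. There is no depth.
- job_done(): hands the job in, once; it reports no verdict.
The state is a dict: "t": time; "joints": joint angles; "qvel": joint speeds; "tau": joint torques, N m; "eef_pos": TCP position; "tcp_rot": TCP orientation; "ft_force": force on the tool from outside, world axes, zero at the start; "moment": the same for the moment, N m; "opening": opening from 0.0 (shut) to 1.0 (fully open).
Only numpy, scipy, OpenCV 4.12 (cv2) and the standard library are available. Lean on these libraries where they do the work, as an engineer would, in place of code of your own. Each camera call takes 0.05 s, during which the arm holds its last target. There are 200 camera calls.

## Working session

There is one attempt and no reset: what is moved stays moved. The work goes in short steps, Python scripts to look and compute and a shell command to move; the robot and the scene stay as the last step left them, time stands still between calls to the robot, and variables do not carry over. Pictures are saved under pics/ and viewed, about 12 in all and at most 16, crops included, and the job is handed in when it is done.

```bash
mkdir -p pics; ls; python3 - <<'E'
from cell import state, read_camera
import cv2
print(state())
for n in ("top","side"):
    c=read_camera(n); cv2.imwrite(f"pics/{n}0.png",c["img"][...,::-1]); print({k:c[k] for k in("fx","fy","cx","cy")}, c["T"])
E
```

```text
pics
{'t': 0.0, 'joints': array([ 1.11341037e+00,  4.91567311e-01,  1.55948673e+00, -7.58246740e-06,
        1.09169053e+00, -1.05631332e-01]), 'qvel': array([ 0.00040938, -0.00026408, -0.00017596,  0.00121105, -0.00031743,
        0.00150822]), 'tau': array([ 6.30582035e-04, -6.12644148e+01, -2.58204818e+01,  6.92835893e-02,
        4.79797251e-02, -7.08660923e-05]), 'eef_pos': array([215.21840401, 586.48478074, 202.44410477]), 'tcp_rot': array([-3.14147789e+00,  1.14620377e-03,  1.21904527e+00]), 'ft_force': array([ 0.19808164, -0.26064637,  0.11304208]), 'moment': array([-0.01512538, -0.03420634, -0.00673543]), 'opening': 1.0005115562327336}
{'fx': 410.7676116694719, 'fy': 410.7676116694719, 'cx': 257.29993467014344, 'cy': 192.93142939968251} [[-2.03186408e-02 -9.92432517e-01  1.21098525e-01  3.89357757e+02]
 [-9.99773186e-01  2.09417959e-02  3.87524922e-03 -6.03805863e+01]
 [-6.38194394e-03 -1.20992319e-01 -9.92632928e-01  9.99040284e+02]
 [ 0.00000000e+00  0.00000000e+00  0.00000000e+00  1.00000000e+00]]
{'fx': 484.19357810047035, 'fy': 484.19357810047035, 'cx': 257.4153954427622, 'cy': 188.48774297746618} [[ 9.76024351e-01 -1.16335830e-01  1.83963152e-01  2.64997144e+02]
 [-2.16249276e-01 -4.22165464e-01  8.80347983e-01 -1.20875251e+03]
 [-2.47531242e-02 -8.99022967e-01 -4.37201312e-01  6.17501362e+02]
 [ 0.00000000e+00  0.00000000e+00  0.00000000e+00  1.00000000e+00]]
```

View pics/top0.png

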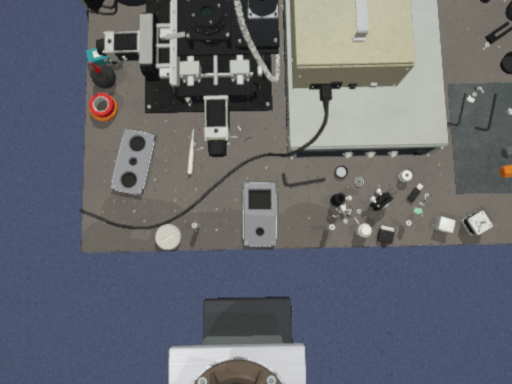

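View pics/side0.png

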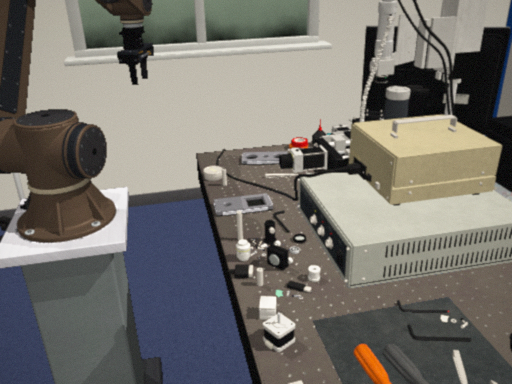

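The top view shows the objective tray at about (133,162), the mirror tray at about (260,214), and small parts around (330–490, 165–240). I'll zoom in on those.

```bash
python3 - <<'E'
import cv2
a=cv2.imread("pics/top0.png")[155:250,320:500]; cv2.imwrite("pics/topc.png",cv2.resize(a,None,fx=4.4,fy=4.4,interpolation=cv2.INTER_CUBIC))
a=cv2.imread("pics/side0.png")[180:355,195:335]; cv2.imwrite("pics/sidec.png",cv2.resize(a,None,fx=3.4,fy=3.4,interpolation=cv2.INTER_CUBIC))
E
```

```text
(no output)
```

View pics/topc.png

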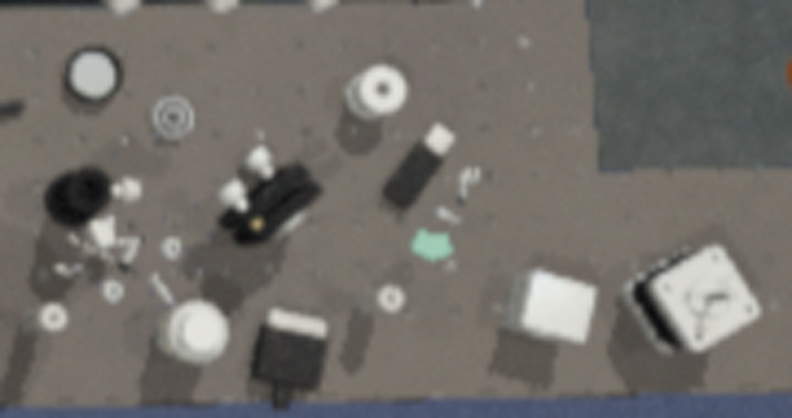

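View pics/sidec.png

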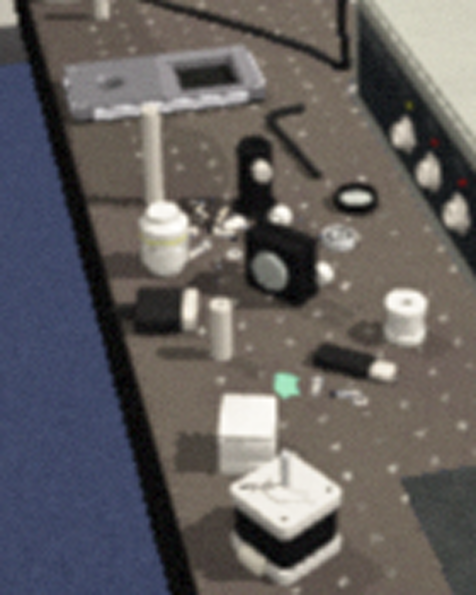

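```bash
cat > h.py <<'E'
import numpy as np, cv2
from cell import state, read_camera
def ray(c,u,v):
    d=c["T"][:3,:3]@np.array([(u-c["cx"])/c["fx"],(v-c["cy"])/c["fy"],1]); return c["T"][:3,3],d/np.linalg.norm(d)
def onz(c,u,v,z):
    o,d=ray(c,u,v); return o+d*(z-o[2])/d[2]
def proj(c,p):
    q=np.linalg.inv(c["T"])@np.append(p,1); return np.array([c["cx"]+c["fx"]*q[0]/q[2],c["cy"]+c["fy"]*q[1]/q[2]])
def tri(c1,a,c2,b):
    o1,d1=ray(c1,*a);o2,d2=ray(c2,*b)
    A=np.stack([d1,-d2],1); s=np.linalg.lstsq(A,o2-o1,rcond=None)[0]
    p,q=o1+s[0]*d1,o2+s[1]*d2; return (p+q)/2,np.linalg.norm(p-q)
E
python3 - <<'E'
from h import *
np.set_printoptions(precision=1,suppress=True)
t=read_camera("top");s=read_camera("side")
for n,a,b in [("A",(331.8,227.3),(239.4,211.5)),("B",(408.6,222.7),(260,269.1)),("C",(195,225.5),(223,170)),("obj",(365.5,230),(243.3,242))]:
    print(n,tri(t,a,s,b))
for n,b in [("A",(240,240)),("B",(260,284.5)),("C",(225,186))]: print(n,onz(s,*b,0))
# trays
hsv=cv2.cvtColor(t["img"],cv2.COLOR_RGB2HSV)
def crop(n,x0,x1,y0,y1,f):return cv2.resize(t["img"][y0:y1,x0:x1,::-1],None,fx=f,fy=f,interpolation=cv2.INTER_CUBIC)
a=crop("l",100,215,125,255,4.5); b=cv2.resize(s["img"][145:225,195:285,::-1],None,fx=3.1,fy=3.1,interpolation=cv2.INTER_CUBIC)
W=np.zeros((585,800,3),np.uint8); W[:a.shape[0],:a.shape[1]]=a; W[:b.shape[0],a.shape[1]:a.shape[1]+b.shape[1]]=b[:, :800-a.shape[1]]
c=crop("m",235,285,175,255,3.5); W[260:260+c.shape[0],a.shape[1]:a.shape[1]+c.shape[1]]=c
cv2.imwrite("pics/w.png",W); print(a.shape)
E
```

```text
A (array([ 423.7, -222.7,   73.6]), np.float64(5.325040845891672))
B (array([ 431.1, -408.5,   36.8]), np.float64(3.64225220027697))
C (array([433.5,  89. ,  46.6]), np.float64(1.7756269584488558))
obj (array([ 416.3, -306. ,   41.7]), np.float64(4.004731849817412))
A [ 423.4 -229.9    0. ]
B [ 431.6 -410.8    0. ]
C [435.8  76.6  -0. ]
(585, 518, 3)
```

View pics/w.png

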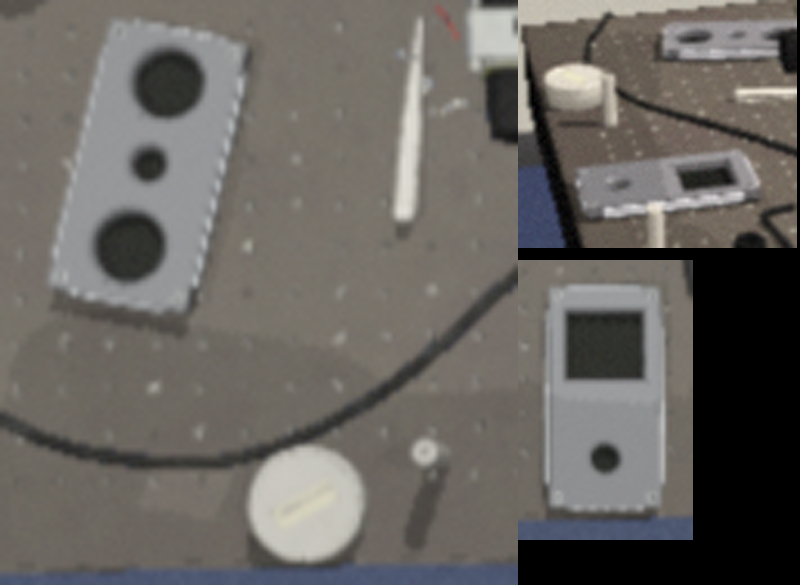

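```bash
cat > seg.py <<'E'
from h import *
def blob(img,box,lo,hi,mode="gray"):
    x0,x1,y0,y1=box; f=8
    a=cv2.resize(img[y0:y1,x0:x1],None,fx=f,fy=f,interpolation=cv2.INTER_CUBIC)
    g=cv2.cvtColor(a,cv2.COLOR_RGB2GRAY)
    m=cv2.inRange(g,lo,hi); cs,_=cv2.findContours(m,cv2.RETR_EXTERNAL,cv2.CHAIN_APPROX_NONE)
    c=max(cs,key=cv2.contourArea).astype(np.float32).reshape(-1,2)
    return (c+0.5)/f-0.5+np.array([x0,y0])
E
python3 - <<'E'
from seg import *
np.set_printoptions(precision=1,suppress=True)
t=read_camera("top"); I=t["img"]
g=cv2.cvtColor(I,cv2.COLOR_RGB2GRAY)
def rep(n,box,lo,hi,z):
    p=blob(I,box,lo,hi); w=np.array([onz(t,*q,z)[:2] for q in p],np.float32)
    M=cv2.moments(w.reshape(-1,1,2)); r=cv2.minAreaRect(w); e=cv2.minEnclosingCircle(w)
    print(n,"centroid",np.round([M["m10"]/M["m00"],M["m01"]/M["m00"]],1),"rect",np.round(r[0],1),np.round(r[1],1),round(r[2],1),"circ",round(e[1],1))
for n,b,z in [("A75",(326,338,221,234),75),("B38",(402,415,217,229),38),("C50",(189,201,220,231),50)]: rep(n,b,150,255,z)
rep("obj",(355,376,220,240),150,255,40)
rep("holder",(328,347,190,209),0,45,52)
rep("mount",(366,396,188,214),0,45,44)
for n,b in [("big1",(128,148,134,154)),("small",(127,140,154,169)),("big2",(118,140,168,191)),("rect",(245,274,186,212)),("msmall",(253,266,224,238))]:
    rep(n,b,0,75,12)
print(g[150:156,125:150:3],g[208,248:275:3])
for n,b in [("otray",(105,165,125,200)),("mtray",(238,283,177,250))]: rep(n,b,105,255,12)
E
```

```text
A75 centroid [ 422.4 -222. ] rect [ 422.5 -221.9] [14.  13.1] 88.8 circ 7.1
B38 centroid [ 430.  -407.3] rect [ 430.2 -407.3] [13.5 13.7] 42.6 circ 7.2
C50 centroid [434.   90.9] rect [433.9  91. ] [12.4 12.6] 58.5 circ 6.6
obj centroid [ 415.  -303.7] rect [ 415.4 -303.8] [32.2 31.3] 88.8 circ 16.5
holder centroid [ 485.7 -240.8] rect [ 486.9 -241. ] [25.1 33.8] 43.3 circ 17.1
mount centroid [ 478.7 -343.4] rect [ 480.3 -343.3] [24.2 51.6] 40.4 circ 26.5
big1 centroid [639.7 237.1] rect [639.7 237. ] [36.4 36.5] 88.8 circ 18.8
small centroid [594.8 246.9] rect [594.7 246.9] [16.5 16.6] 0.9 circ 8.7
big2 centroid [549.9 256.8] rect [550.1 256.6] [36.4 36.4] 26.0 circ 18.7
rect centroid [495.2 -61.1] rect [495.1 -61.1] [52.3 46.1] 89.4 circ 33.7
msmall centroid [417.5 -59.8] rect [417.5 -59.8] [18.2 18. ] 44.0 circ 9.3
[[150 151 131  71  58  96 149 152 151]
 [151 151 142 125 109 136 150 151 152]
 [150 152 151 147 142 150 151 151 150]
 [151 151 151 152 150 152 152 152 148]
 [151 151 151 152 151 152 151 151 147]
 [152 151 151 149 152 151 151 152 153]] [108  62  60  60  59  62  60  56 151]
otray centroid [598.  241.2] rect [593.3 243.3] [190.3 148.3] 0.4 circ 117.2
mtray centroid [468.2 -64.5] rect [463.7 -62. ] [109.1 172.1] 88.8 circ 100.6
```

```bash
python3 - <<'E'
from seg import *
np.set_printoptions(precision=1,suppress=True)
t=read_camera("top"); s=read_camera("side"); I=t["img"]
C=t["T"][:3,3][:2]
def ext(n,box,lo,hi,z,r):
    w=np.array([onz(t,*q,z)[:2] for q in blob(I,box,lo,hi)]); u=w.mean(0)-C; u/=np.linalg.norm(u); v=np.array([-u[1],u[0]])
    a=(w@u).max()-r; b=((w@v).max()+(w@v).min())/2
    print(n,a*u+b*v,"width",np.ptp(w@v),"len",np.ptp(w@u))
ext("obj",(355,376,220,240),150,255,36,15.5)
for h in(45,55,65): ext("holder",(328,347,190,209),0,h,52,12.5)
a=cv2.resize(I[184:216,362:398,::-1],None,fx=14,fy=14,interpolation=cv2.INTER_CUBIC)
b=cv2.resize(s["img"][238:275,262:298,::-1],None,fx=8,fy=8,interpolation=cv2.INTER_CUBIC)
W=np.zeros((448,800,3),np.uint8);W[:a.shape[0],:504]=a;W[:b.shape[0],508:508+b.shape[1]]=b
cv2.imwrite("pics/m.png",W)
E
```

```text
obj [ 415.3 -305.4] width 31.888308403837243 len 32.299592124013884
holder [ 488.2 -245.9] width 25.97577477790719 len 34.31096928109423
holder [ 488.5 -246.7] width 27.226838445226576 len 35.73885141086572
holder [ 488.8 -247.3] width 28.40219990515908 len 36.94794853058124
```

View pics/m.png

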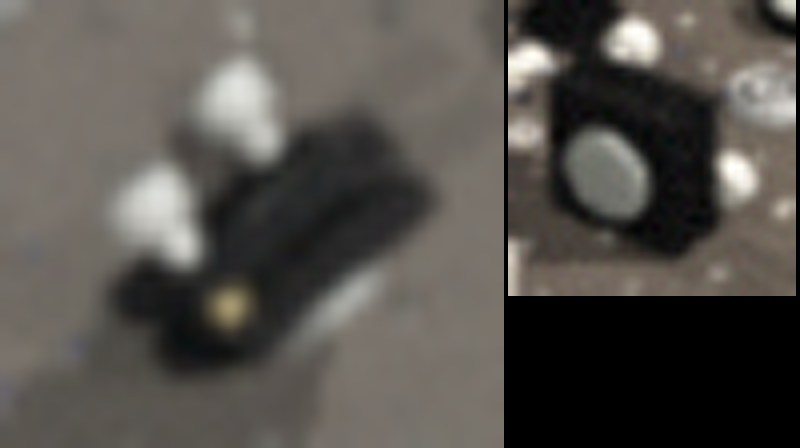

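Post A is 75 mm, B is 38 mm and C is 50 mm; the pocket spacings of 77.7 and 46 mm match the data. In the last picture the mount has its mirror to the lower right and its yaw is about 37°, with the plate centre near pixel (383.6, 201). I start with post_50.

```bash
R='{"hand":0.05,"x":0}'; python3 -m handwheel '[{"hand":0.05,"x":0.2186,"y":-0.4957,"z":-0.07,"spin":-16.44},{"hand":0.05,"x":0.2186,"y":-0.4957,"z":-0.07,"spin":-16.44},{"hand":0.05,"x":0.2186,"y":-0.4957,"z":-0.07,"spin":-16.44},{"hand":0.05,"x":0.2186,"y":-0.4957,"z":-0.07,"spin":-16.44},{"hand":0.05,"x":0.2186,"y":-0.4957,"z":-0.07,"spin":-16.44},{"hand":0.05,"x":0.2186,"y":-0.4957,"z":-0.07,"spin":-16.44},{"hand":0.05,"x":0.2186,"y":-0.4957,"z":-0.07,"spin":-16.44},{"hand":0.05,"x":0.2186,"y":-0.4957,"z":-0.07,"spin":-16.44},{"hand":0.05,"x":0.2186,"y":-0.4957,"z":-0.07,"spin":-16.44},{"hand":0.05,"x":0.2186,"y":-0.4957,"z":-0.07,"spin":-16.44},{"hand":0.05,"x":0.2186,"y":-0.4957,"z":-0.07,"spin":-16.44},{"hand":0.05,"x":0.2186,"y":-0.4957,"z":-0.07,"spin":-16.44},{"hand":0.05,"x":0.2186,"y":-0.4957,"z":-0.07,"spin":-16.44},{"hand":0.05,"x":0.2186,"y":-0.4957,"z":-0.07,"spin":-16.44},{"hand":0.05,"x":0.2186,"y":-0.4957,"z":-0.07,"spin":-16.44},{"hand":0.05,"x":0.2186,"y":-0.4957,"z":-0.07,"spin":-16.44}]'
python3 - <<'E'
from seg import *
s=read_camera("side");t=read_camera("top")
a=cv2.resize(s["img"][90:210,170:310,::-1],None,fx=3,fy=3,interpolation=cv2.INTER_CUBIC)
b=cv2.resize(t["img"][170:260,145:255,::-1],None,fx=3.4,fy=3.4,interpolation=cv2.INTER_CUBIC)
W=np.zeros((360,800,3),np.uint8);W[:a.shape[0],:420]=a;W[:b.shape[0],424:424+b.shape[1]]=b
cv2.imwrite("pics/g1.png",W); print(onz(t,383.1,200.6,46))
E
```

```text
t: 1.68
eef_pos: [433.7, 91.2, 133.1]
tcp_rot: [-3.142, 0.0, -0.217]
ft_force: [-1.6, 0.5, 0.3]
opening: 0.527
[ 481.47199608 -349.03321143   46.        ]
```

View pics/g1.png

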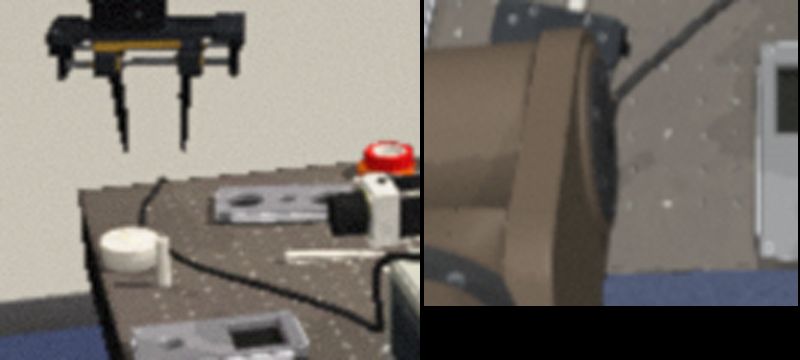

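```bash
python3 - <<'E'
from h import *
s=read_camera("side")
np.set_printoptions(precision=1,suppress=True)
print("tip pred",proj(s,[433.7,91.2,119]),"seen ~221.3,140", "post top pred",proj(s,[433.9,91,50]))
print("tip world from seen z=119",onz(s,221.5,140,119))
g=s["img"][165:192,212:238].mean(2).astype(int); print(g[::2])
E
```

```text
tip pred [221.2 146.7] seen ~221.3,140 post top pred [222.7 168.7]
tip world from seen z=119 [442.9 146.2 119. ]
[[139 145 153 138 113 101 102 101  97  96  97  98  99  98 100  98  99 102
   98 100 100 100 102 103 102 104]
 [229 229 232 231 230 232 229 222 212 183 141 120 110 100  99  99  97 107
  114 102 101 102 100  98 104 105]
 [232 235 240 240 238 238 238 238 236 229 209 199 195 188 130 104  97 100
   98 106 110 102 101 105 108 108]
 [232 236 236 234 233 237 238 237 236 212 164 163 191 186 136  99  97  97
   99 107 101 104 103 103 106 105]
 [226 226 222 224 223 226 216 210 206 191 151 155 177 176  96  61  84  95
   99 104 117 117  99 104 105 110]
 [158 166 169 179 184 190 193 192 189 176 149 153 176 183 141  67  34  39
   60  74  99 107 119 118 113 110]
 [151 155 162 159 162 165 165 166 162 157 139 149 171 188 168 122 100  86
   55  50  37  49  71  76  98  99]
 [135 143 145 136 140 142 134 124 102 102 113 144 167 182 169 126 121 107
  105 111 100  93  71  43  31  32]
 [100  99  96  99  94  94  96  95  92  93 113 142 166 189 186 134 114 109
  105 105 109 109 109 105 101 108]
 [104 102  95 100  99 101  97 103 102 105 114 144 166 188 184 135 119 121
  111 111 108 110 105 108 114 126]
 [ 78  75  70  77  75  77  80  82  84  94  95 118 125 136 136 104  92  92
  102 105 105 108 106 106 108 110]
 [106 103 109 105 107 107 102 107 110 114 121 114 108 100 104  99  95 101
  115 118 100  94  93  97 103 108]
 [106 104 107 108 109 110 105 106 110 114 123 115 111 104 109 107 104 107
  105 105 103 104 104 104 108 105]
 [110 106 108 105 107 107 106 109 108 107 116 112 116 110 106 113 108 104
  106 111 118 111 109 107 106 104]]
```

```bash
python3 - <<'E'
from h import *
s=read_camera("side")
np.set_printoptions(precision=1,suppress=True,linewidth=200)
g=s["img"][:,:].mean(2).astype(int); print(g[120:150:2,204:236])
for z in (0,50):print(proj(s,[433.9,91,z]))
for z in (119,128,133,143):print(proj(s,[433.7-25*.977,91.2+25*.215,z]),proj(s,[433.7+25*.977,91.2-25*.215,z]))
print(state()["eef_pos"])
E
```

```text
[[188 191 173  81  13  11  45 119 182 190 192 190 192 189 192 190 190 191 191 193 190 193 190 195 177 105  32  14  21  92 181 192]
 [191 192 170  78  18   7  28  95 178 193 192 188 190 193 191 191 189 193 191 190 189 191 192 189 173  81   8  12  44 119 179 191]
 [191 191 190 160  73  15  26  95 174 193 191 192 190 191 194 192 190 195 191 193 188 189 191 193 173  77  11  17  97 179 194 192]
 [190 191 193 173  81  17  25  95 178 193 191 191 192 191 190 192 193 192 190 191 189 190 193 192 191 162  70  21  92 178 195 192]
 [193 190 192 176 104  32  13  43 118 181 195 193 191 192 192 192 193 191 192 192 192 192 190 194 194 174  82  17  93 180 193 190]
 [191 190 192 193 171  78  11  25  96 179 196 192 191 192 192 194 192 192 191 191 192 192 188 193 192 171  79  21  95 182 193 191]
 [193 191 190 194 169  80  15  25  96 178 196 193 193 191 190 191 191 192 192 192 190 191 194 190 193 171  78  22  95 180 195 193]
 [194 192 191 194 175 101  31  23  96 182 192 189 189 194 192 195 190 191 194 193 193 190 191 192 191 173  81  23  91 177 196 192]
 [193 192 192 192 192 171  79  25  99 178 193 191 19
[... 323 characters left out ...]
 189 191 191 191]
 [190 191 192 193 195 191 193 189 194 193 190 193 195 190 189 192 191 192 196 190 193 192 195 191 191 191 192 193 192 194 195 191]
 [192 193 191 190 193 191 192 192 189 192 190 192 191 193 192 195 193 192 193 194 192 191 194 191 191 190 192 193 191 191 196 189]
 [192 193 191 192 193 193 192 193 195 191 191 192 193 191 193 192 193 190 190 193 194 190 194 190 191 192 192 193 192 192 194 189]
 [194 192 192 192 192 192 191 193 193 193 195 192 192 190 193 193 195 191 185 172 162 181 193 192 193 192 195 192 190 179 173 180]]
[223.6 184.1]
[222.7 168.7]
[212.6 146.9] [229.9 146.5]
[212.4 144. ] [229.8 143.6]
[212.2 142.3] [229.7 141.9]
[212. 139.] [229.5 138.6]
[433.5  92.3 133.3]
```

```bash
python3 -m handwheel '[{"hand":0.05,"z":-0.04},{"hand":0.05,"z":-0.08},{"hand":0.05,"z":-0.1},{"hand":0.05,"z":-0.1},{"hand":0.05,"z":-0.1}]'
python3 - <<'E'
from seg import *
s=read_camera("side")
a=cv2.resize(s["img"][120:200,195:275,::-1],None,fx=6,fy=6,interpolation=cv2.INTER_CUBIC)
cv2.imwrite("pics/g2.png",a); print(proj(s,[433.7,91.2,19]),proj(s,[433.7,91.2,33]))
E
```

```text
[223.17039296 178.26057008] [222.90665835 173.95808521]invalid input
```

View pics/g2.png

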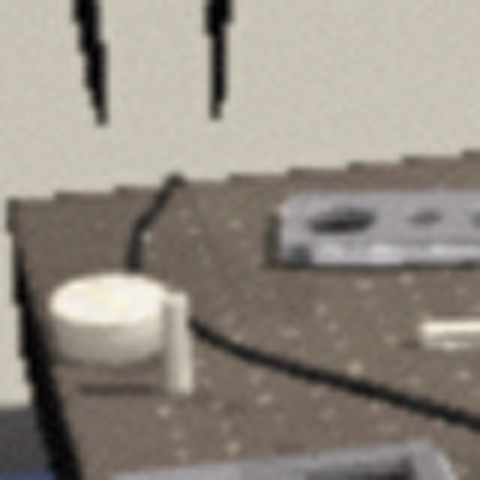

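The call was refused because the rows need all their fields. The arm hasn't moved: the fingertips are still at about (100,122) and (217,117) in the crop.

```bash
python3 -m handwheel '[{"hand":0.05,"x":0,"y":0,"z":-0.04,"spin":0},{"hand":0.05,"x":0,"y":0,"z":-0.08,"spin":0},{"hand":0.05,"x":0,"y":0,"z":-0.1,"spin":0},{"hand":0.05,"x":0,"y":0,"z":-0.1,"spin":0},{"hand":0.05,"x":0,"y":0,"z":-0.1,"spin":0}]'
python3 - <<'E'
from seg import *
s=read_camera("side")
a=cv2.resize(s["img"][120:200,195:275,::-1],None,fx=6,fy=6,interpolation=cv2.INTER_CUBIC)
cv2.imwrite("pics/g3.png",a)
E
```

```text
t: 2.35
eef_pos: [433.5, 91.6, 32.9]
tcp_rot: [3.141, 0.002, -0.214]
ft_force: [0.3, 0.4, 1.1]
opening: 0.526
```

View pics/g3.png

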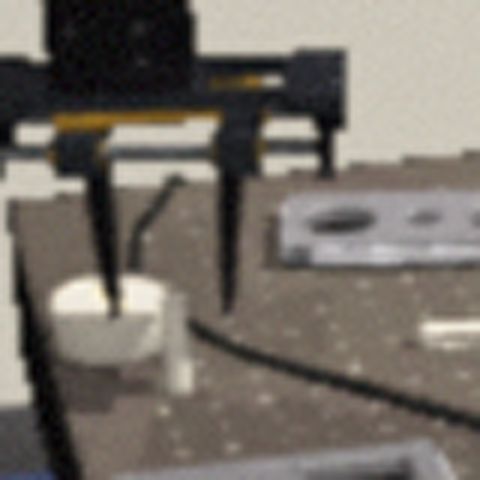

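```bash
python3 -m handwheel '[{"hand":0.05,"x":0,"y":0,"z":-0.008,"spin":0},{"hand":0.0,"x":0,"y":0,"z":-0.008,"spin":0},{"hand":0.0,"x":0,"y":0,"z":-0.008,"spin":0},{"hand":0.0,"x":0,"y":0,"z":-0.008,"spin":0},{"hand":0.0,"x":0,"y":0,"z":-0.008,"spin":0},{"hand":0.0,"x":0,"y":0,"z":-0.008,"spin":0},{"hand":0.0,"x":0,"y":0,"z":-0.008,"spin":0}]'
python3 - <<'E'
from seg import *
s=read_camera("side")
a=cv2.resize(s["img"][120:200,195:275,::-1],None,fx=6,fy=6,interpolation=cv2.INTER_CUBIC)
cv2.imwrite("pics/g4.png",a)
E
```

```text
t: 2.98
eef_pos: [434.0, 91.0, 25.3]
tcp_rot: [-3.142, -0.0, -0.216]
ft_force: [-0.5, 0.2, 0.1]
opening: 0.161
```

View pics/g4.png

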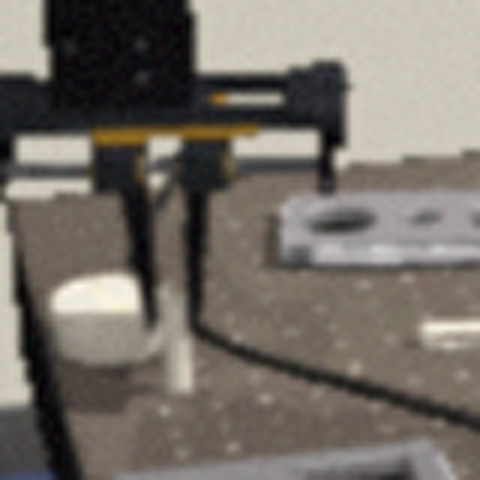

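```bash
python3 -m handwheel '[{"hand":0.0,"x":0,"y":0,"z":0,"spin":0},{"hand":0.0,"x":0,"y":0,"z":0,"spin":0},{"hand":0.0,"x":0,"y":0,"z":0,"spin":0},{"hand":0.0,"x":0,"y":0,"z":0.03,"spin":0},{"hand":0.0,"x":0,"y":0,"z":0.065,"spin":0},{"hand":0.0,"x":0.03,"y":0.03,"z":0.075,"spin":0},{"hand":0.0,"x":0.06,"y":0.058,"z":0.075,"spin":0},{"hand":0.0,"x":0.09,"y":0.087,"z":0.075,"spin":0},{"hand":0.0,"x":0.12,"y":0.116,"z":0.075,"spin":0},{"hand":0.0,"x":0.145,"y":0.14,"z":0.06,"spin":0},{"hand":0.0,"x":0.1608,"y":0.1559,"z":0.045,"spin":0},{"hand":0.0,"x":0.1608,"y":0.1559,"z":0.035,"spin":0},{"hand":0.0,"x":0.1608,"y":0.1559,"z":0.03,"spin":0},{"hand":0.0,"x":0.1608,"y":0.1559,"z":0.03,"spin":0}]'
python3 - <<'E'
from seg import *
s=read_camera("side");t=read_camera("top")
a=cv2.resize(s["img"][110:180,225:305,::-1],None,fx=5,fy=5,interpolation=cv2.INTER_CUBIC)
b=cv2.resize(t["img"][120:200,95:175,::-1],None,fx=4.9,fy=4.9,interpolation=cv2.INTER_CUBIC)
W=np.zeros((400,800,3),np.uint8);W[:a.shape[0],:400]=a;W[:b.shape[0],404:404+b.shape[1]]=b
cv2.imwrite("pics/g5.png",W)
E
```

```text
t: 4.2
eef_pos: [593.4, 246.3, 53.5]
tcp_rot: [3.14, 0.003, -0.216]
ft_force: [0.3, 0.3, 0.5]
opening: 0.124
```

View pics/g5.png

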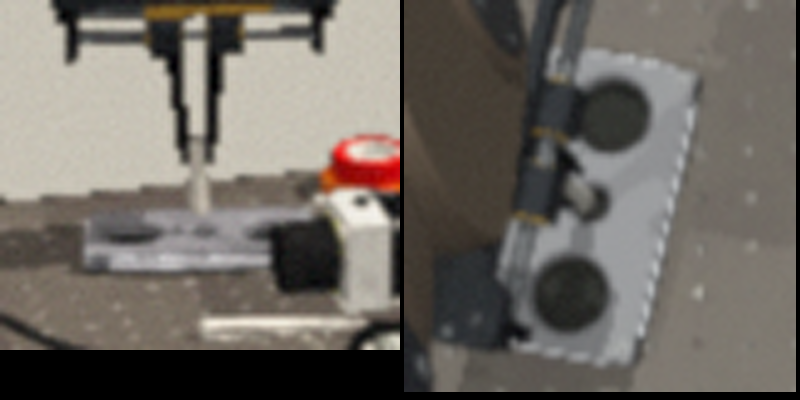

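```bash
python3 - <<'E'
from h import *
t=read_camera("top");s=read_camera("side")
print(onz(t,130.9,157.8,78.5), proj(t,[594.8,246.9,78.5]), state()["eef_pos"])
print(proj(s,[594.8,246.9,28.5]),"seen bottom",(200/5+225,110+213/5), "hole",proj(s,[594.8,246.9,14]),"seen",(205/5+225,110+230/5))
E
```

```text
[588.64577189 230.46256405  78.5       ] [123.77151995 155.3112377 ] [594.76727067 246.40451941  56.09202363]
[263.98105719 151.14605962] seen bottom (265.0, 152.6) hole [264.06335116 155.22362828] seen (266.0, 156.0)
```

```bash
python3 -m handwheel '[{"hand":0.0,"x":0,"y":0,"z":-0.01,"spin":0},{"hand":0.0,"x":0,"y":0,"z":-0.016,"spin":0},{"hand":0.0,"x":0,"y":0,"z":-0.021,"spin":0},{"hand":0.0,"x":0,"y":0,"z":-0.025,"spin":0},{"hand":0.0,"x":0,"y":0,"z":-0.025,"spin":0}]'
```

```text
t: 4.82
eef_pos: [594.6, 246.8, 29.3]
tcp_rot: [3.141, 0.0, -0.216]
ft_force: [0.0, -0.8, -1.3]
opening: 0.123
```

```bash
python3 -m handwheel '[{"hand":0.04,"x":0,"y":0,"z":0,"spin":0},{"hand":0.05,"x":0,"y":0,"z":0,"spin":0},{"hand":0.05,"x":0,"y":0,"z":0,"spin":0},{"hand":0.05,"x":0,"y":0,"z":0.03,"spin":0},{"hand":0.06,"x":0,"y":0,"z":0.07,"spin":0},{"hand":0.06,"x":0,"y":0,"z":0.11,"spin":0},{"hand":0.06,"x":0,"y":0,"z":0.13,"spin":0}]'
python3 - <<'E'
from h import *
np.set_printoptions(precision=1,suppress=True)
t=read_camera("top"); w=onz(t,349.3,197.8,42)
print(w, np.degrees(np.arctan2(w[1]+246.7,w[0]-488.5)))
a=cv2.resize(t["img"][188:212,326:356,::-1],None,fx=13,fy=13,interpolation=cv2.INTER_CUBIC)
b=cv2.resize(t["img"][125:200,105:160,::-1],None,fx=5,fy=5,interpolation=cv2.INTER_CUBIC)
W=np.zeros((380,700,3),np.uint8);W[:a.shape[0],:390]=a;W[:b.shape[0],394:394+b.shape[1]]=b
cv2.imwrite("pics/g6.png",W)
E
```

```text
t: 5.4
eef_pos: [595.9, 247.3, 164.9]
tcp_rot: [-3.139, -0.005, -0.216]
ft_force: [1.2, 0.1, 1.1]
opening: 0.553
[ 490.1 -271.7   42. ] -86.34761330456469
```

View pics/g6.png

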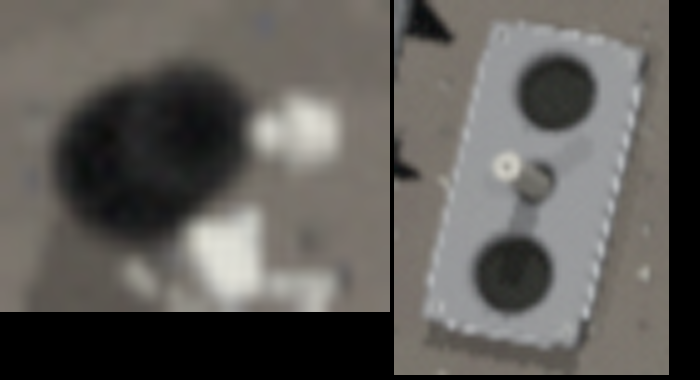

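```bash
python3 - <<'E'
from h import *
np.set_printoptions(precision=1,suppress=True)
t=read_camera("top"); f=lambda u,v,z:onz(t,326+u/13-.5,188+v/13-.5,z)[:2]
print("axis",f(190,125,52),"screw tip",f(342,130,42),"junk",f(190,215,4),f(262,295,4),f(190,215,15),f(262,295,15),"bit",f(130,270,2))
E
```

```text
axis [ 491.1 -248.3] screw tip [ 490.7 -277.6] junk [ 479.3 -257.1] [ 464.1 -269.8] [ 478.3 -254.9] [ 463.3 -267.5] bit [ 469.4 -245.8]
```

The axis is near (490,-248) with the screw pointing to -y, and there's junk at y<-257. I'll keep the jaw yaw at -12° to stay clear of it.

```bash
python3 -m handwheel '[{"hand":0.05,"x":-0.009,"y":-0.04,"z":0,"spin":0},{"hand":0.05,"x":-0.0175,"y":-0.08,"z":0,"spin":0},{"hand":0.05,"x":-0.026,"y":-0.12,"z":0,"spin":0},{"hand":0.05,"x":-0.034,"y":-0.16,"z":0,"spin":0},{"hand":0.05,"x":-0.042,"y":-0.2,"z":0,"spin":0},{"hand":0.05,"x":-0.051,"y":-0.24,"z":0,"spin":0},{"hand":0.05,"x":-0.06,"y":-0.28,"z":0,"spin":0},{"hand":0.05,"x":-0.068,"y":-0.32,"z":0,"spin":0},{"hand":0.05,"x":-0.076,"y":-0.36,"z":0,"spin":0},{"hand":0.05,"x":-0.085,"y":-0.4,"z":0,"spin":0},{"hand":0.05,"x":-0.093,"y":-0.44,"z":0,"spin":0},{"hand":0.05,"x":-0.1,"y":-0.475,"z":-0.01,"spin":0},{"hand":0.05,"x":-0.1048,"y":-0.494,"z":-0.03,"spin":0},{"hand":0.05,"x":-0.1048,"y":-0.494,"z":-0.05,"spin":0},{"hand":0.05,"x":-0.1048,"y":-0.494,"z":-0.05,"spin":0}]'
python3 - <<'E'
from seg import *
s=read_camera("side")
a=cv2.resize(s["img"][150:270,200:300,::-1],None,fx=5,fy=5,interpolation=cv2.INTER_CUBIC)
cv2.imwrite("pics/g7.png",a)
print(proj(s,[490,-247,52]),proj(s,[490,-247,96]))
E
```

```text
t: 6.75
eef_pos: [487.7, -247.2, 106.2]
tcp_rot: [-3.139, 0.006, -0.218]
ft_force: [0.1, 1.0, -0.2]
opening: 0.528
[268.34536198 220.98780275] [268.06124441 204.38665034]
```

View pics/g7.png

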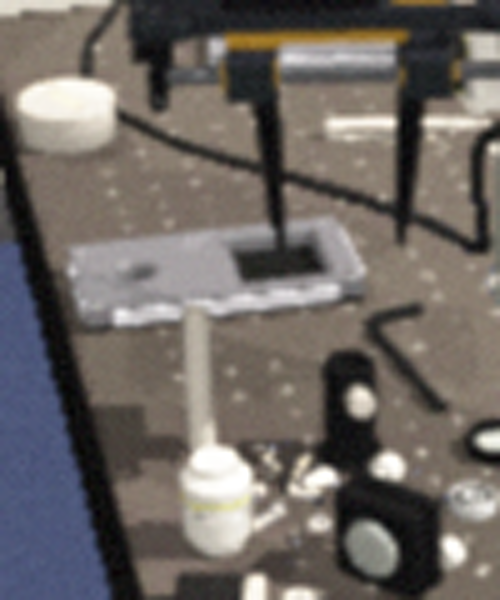

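```bash
python3 -m handwheel '[{"hand":0.05,"x":0.002,"y":0,"z":-0.03,"spin":0},{"hand":0.05,"x":0.002,"y":0,"z":-0.06,"spin":0},{"hand":0.05,"x":0.002,"y":0,"z":-0.084,"spin":0},{"hand":0.05,"x":0.002,"y":0,"z":-0.084,"spin":0},{"hand":0.0,"x":0.002,"y":0,"z":-0.084,"spin":0},{"hand":0.0,"x":0.002,"y":0,"z":-0.084,"spin":0},{"hand":0.0,"x":0.002,"y":0,"z":-0.084,"spin":0},{"hand":0.0,"x":0.002,"y":0,"z":-0.084,"spin":0},{"hand":0.0,"x":0.002,"y":0,"z":-0.084,"spin":0},{"hand":0.0,"x":0.002,"y":0,"z":-0.084,"spin":0},{"hand":0.0,"x":0.002,"y":0,"z":-0.084,"spin":0}]'
```

```text
t: 7.72
eef_pos: [492.4, -247.4, 27.2]
tcp_rot: [3.141, -0.002, -0.216]
ft_force: [-0.5, 1.0, 7.4]
opening: 0.253
```

```bash
python3 -m handwheel '[{"hand":0.0,"x":0,"y":0,"z":0.03,"spin":0},{"hand":0.0,"x":0,"y":0,"z":0.07,"spin":0},{"hand":0.0,"x":0,"y":0.01,"z":0.105,"spin":1},{"hand":0.0,"x":0,"y":0.045,"z":0.12,"spin":2.4},{"hand":0.0,"x":0,"y":0.085,"z":0.12,"spin":3.8},{"hand":0.0,"x":0,"y":0.125,"z":0.12,"spin":5.2},{"hand":0.0,"x":0.005,"y":0.165,"z":0.12,"spin":6.6},{"hand":0.0,"x":0.01,"y":0.205,"z":0.12,"spin":8},{"hand":0.0,"x":0.02,"y":0.245,"z":0.12,"spin":9.4},{"hand":0.0,"x":0.03,"y":0.285,"z":0.12,"spin":10.8},{"hand":0.0,"x":0.04,"y":0.325,"z":0.12,"spin":12.2},{"hand":0.0,"x":0.055,"y":0.36,"z":0.12,"spin":13.6},{"hand":0.0,"x":0.075,"y":0.395,"z":0.12,"spin":15},{"hand":0.0,"x":0.095,"y":0.43,"z":0.12,"spin":16.4},{"hand":0.0,"x":0.12,"y":0.46,"z":0.115,"spin":17.6},{"hand":0.0,"x":0.14,"y":0.478,"z":0.1,"spin":18},{"hand":0.0,"x":0.1485,"y":0.484,"z":0.08,"spin":18},{"hand":0.0,"x":0.1485,"y":0.484,"z":0.06,"spin":18},{"hand":0.0,"x":0.1485,"y":0.484,"z":0.05,"spin":18},{"hand":0.0,"x":0.1485,"y":0.484,"z":0.05,"spin":18}]'
python3 - <<'E'
from h import *
t=read_camera("top");s=read_camera("side")
a=cv2.resize(s["img"][90:170,225:305,::-1],None,fx=5,fy=5,interpolation=cv2.INTER_CUBIC)
b=cv2.resize(t["img"][120:200,95:175,::-1],None,fx=4.9,fy=4.9,interpolation=cv2.INTER_CUBIC)
W=np.zeros((400,800,3),np.uint8);W[:a.shape[0],:400]=a;W[:b.shape[0],404:404+b.shape[1]]=b
cv2.imwrite("pics/g8.png",W); print(state()["eef_pos"],state()["tcp_rot"])
print((proj(s,[640.5,237,51])-[225,90])*5,(proj(s,[640.5,237,14])-[225,90])*5)
E
```

```text
t: 9.38
eef_pos: [639.2, 236.5, 73.8]
tcp_rot: [-3.138, 0.002, 1.355]
ft_force: [-0.1, -0.2, -0.3]
opening: 0.254
[640.49181324 236.65889206  76.79250685] [ 3.14146162e+00 -1.77699352e-04  1.35471879e+00]
[265.46328508 271.99776421] [265.80261336 324.37174145]
```

View pics/g8.png

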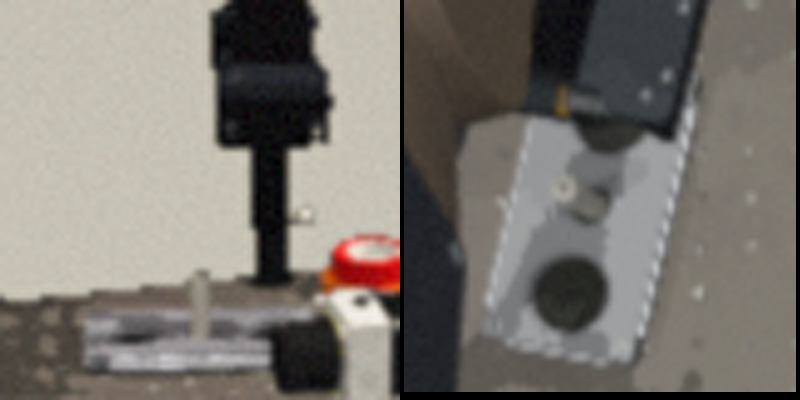

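The holder is upright over the far pocket with its screw pointing outward, and post_50 stands in its hole. Lowering.

```bash
python3 -m handwheel '[{"hand":0.0,"x":0,"y":0,"z":-0.02,"spin":0},{"hand":0.0,"x":0,"y":0,"z":-0.03,"spin":0},{"hand":0.0,"x":0,"y":0,"z":-0.037,"spin":0},{"hand":0.0,"x":0,"y":0,"z":-0.042,"spin":0},{"hand":0.0,"x":0,"y":0,"z":-0.044,"spin":0},{"hand":0.0,"x":0,"y":0,"z":-0.044,"spin":0}]'
```

```text
t: 9.98
eef_pos: [640.5, 236.9, 32.1]
tcp_rot: [-3.141, -0.0, 1.355]
ft_force: [0.1, 0.2, -0.5]
opening: 0.256
```

```bash
python3 -m handwheel '[{"hand":0.04,"x":0,"y":0,"z":0,"spin":0},{"hand":0.05,"x":0,"y":0,"z":0,"spin":0},{"hand":0.06,"x":0,"y":0,"z":0,"spin":0},{"hand":0.06,"x":0,"y":0,"z":0.03,"spin":0},{"hand":0.06,"x":0,"y":0,"z":0.07,"spin":0},{"hand":0.06,"x":0,"y":0,"z":0.11,"spin":0},{"hand":0.06,"x":-0.03,"y":-0.02,"z":0.13,"spin":-1},{"hand":0.06,"x":-0.055,"y":-0.05,"z":0.13,"spin":-2.4},{"hand":0.06,"x":-0.08,"y":-0.08,"z":0.13,"spin":-3.8},{"hand":0.06,"x":-0.1,"y":-0.115,"z":0.13,"spin":-5.2},{"hand":0.06,"x":-0.12,"y":-0.15,"z":0.13,"spin":-6.6},{"hand":0.06,"x":-0.135,"y":-0.187,"z":0.13,"spin":-8},{"hand":0.06,"x":-0.15,"y":-0.225,"z":0.13,"spin":-9.4},{"hand":0.06,"x":-0.16,"y":-0.265,"z":0.13,"spin":-10.8},{"hand":0.06,"x":-0.17,"y":-0.305,"z":0.13,"spin":-12.2},{"hand":0.06,"x":-0.18,"y":-0.345,"z":0.13,"spin":-13.6},{"hand":0.06,"x":-0.19,"y":-0.385,"z":0.13,"spin":-15},{"hand":0.06,"x":-0.2,"y":-0.425,"z":0.13,"spin":-16.4},{"hand":0.06,"x":-0.21,"y":-0.465,"z":0.13,"spin":-17.8},{"hand":0.06,"x":-0.2175,"y":-0.5,"z":0.13,"spin":-18}]'
python3 - <<'E'
from seg import *
t=read_camera("top")
# holder top circle & post top in tray
b=t["img"][120:200,95:175]
cv2.imwrite("pics/tr.png",b[...,::-1]); print(state()["eef_pos"])
for n,box,lo,hi,z in [("post50",(125,140,150,165),170,255,54)]:
    p=blob(t["img"],box,lo,hi); w=np.array([onz(t,*q,z)[:2] for q in p]); print(n,w.mean(0),np.ptp(w,0))
E
```

```text
t: 11.65
eef_pos: [422.0, -265.4, 162.6]
tcp_rot: [3.141, -0.001, -0.224]
ft_force: [1.0, 0.6, -0.3]
opening: 0.631
[ 421.83886992 -270.27710228  162.63593733]
post50 [594.37774582 247.73492845] [13.75428912 12.15104497]
```

```bash
python3 -m handwheel '[{"hand":0.06,"x":-0.006,"y":-0.03,"z":-0.02,"spin":0},{"hand":0.06,"x":-0.006,"y":-0.042,"z":-0.05,"spin":0},{"hand":0.06,"x":-0.006,"y":-0.042,"z":-0.07,"spin":0},{"hand":0.06,"x":-0.006,"y":-0.042,"z":-0.1,"spin":0},{"hand":0.06,"x":-0.006,"y":-0.042,"z":-0.125,"spin":0},{"hand":0.06,"x":-0.006,"y":-0.042,"z":-0.1375,"spin":0},{"hand":0.06,"x":-0.006,"y":-0.042,"z":-0.1375,"spin":0},{"hand":0.0,"x":-0.006,"y":-0.042,"z":-0.1375,"spin":0},{"hand":0.0,"x":-0.006,"y":-0.042,"z":-0.1375,"spin":0},{"hand":0.0,"x":-0.006,"y":-0.042,"z":-0.1375,"spin":0},{"hand":0.0,"x":-0.006,"y":-0.042,"z":-0.1375,"spin":0},{"hand":0.0,"x":-0.006,"y":-0.042,"z":-0.1375,"spin":0},{"hand":0.0,"x":-0.006,"y":-0.042,"z":-0.1375,"spin":0}]'
```

```text
t: 12.78
eef_pos: [416.6, -304.9, 25.3]
tcp_rot: [3.142, 0.0, -0.215]
ft_force: [-4.9, 0.6, 8.3]
opening: 0.281
```

```bash
python3 -m handwheel '[{"hand":0.0,"x":0,"y":0,"z":0,"spin":0},{"hand":0.0,"x":0,"y":0,"z":0,"spin":0},{"hand":0.0,"x":0,"y":0,"z":0.015,"spin":0},{"hand":0.0,"x":0,"y":0,"z":0.03,"spin":0},{"hand":0.0,"x":0,"y":0,"z":0.03,"spin":0},{"hand":0.0,"x":0,"y":0,"z":0.03,"spin":0}]'
python3 - <<'E'
from h import *
s=read_camera("side");t=read_camera("top")
a=cv2.resize(s["img"][190:270,200:280,::-1],None,fx=6,fy=6,interpolation=cv2.INTER_CUBIC)
cv2.imwrite("pics/g9.png",a)
E
```

```text
t: 13.28
eef_pos: [417.3, -305.3, 55.2]
tcp_rot: [3.141, -0.002, -0.216]
ft_force: [-0.8, 0.5, -0.3]
opening: 0.012
```

View pics/g9.png

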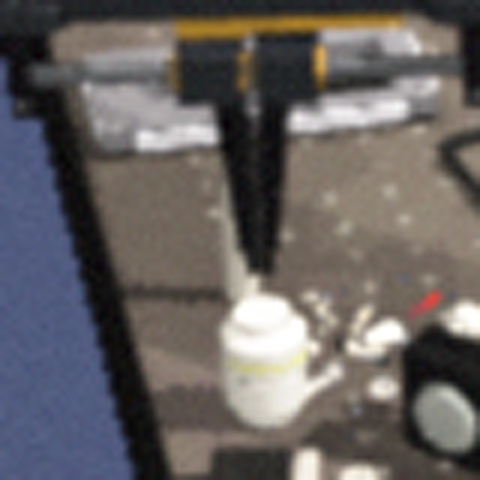

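The fingers slipped up off the objective's shoulder and closed empty. The objective still stands at (262,360) in the crop, not moved. The fingertips look about 15 mm higher than stated, so I'll grip lower and watch the force as I go.

```bash
python3 -m handwheel '[{"hand":0.06,"x":0,"y":0,"z":0.01,"spin":0},{"hand":0.06,"x":0,"y":0,"z":0.015,"spin":0},{"hand":0.06,"x":0,"y":0,"z":0.015,"spin":0},{"hand":0.06,"x":0,"y":0,"z":0.015,"spin":0},{"hand":0.06,"x":0,"y":0,"z":0.015,"spin":0},{"hand":0.06,"x":0,"y":0,"z":0,"spin":0},{"hand":0.06,"x":0,"y":0,"z":-0.02,"spin":0},{"hand":0.06,"x":0,"y":0,"z":-0.03,"spin":0},{"hand":0.06,"x":0,"y":0,"z":-0.034,"spin":0},{"hand":0.06,"x":0,"y":0,"z":-0.037,"spin":0},{"hand":0.06,"x":0,"y":0,"z":-0.039,"spin":0},{"hand":0.06,"x":0,"y":0,"z":-0.039,"spin":0}]'
```

```text
t: 14.38
eef_pos: [417.0, -305.1, 15.7]
tcp_rot: [3.141, -0.0, -0.216]
ft_force: [-0.2, 0.6, 0.6]
opening: 0.626
```

```bash
python3 - <<'E'
from h import *
np.set_printoptions(linewidth=250)
t=read_camera("top");s=read_camera("side")
print(state()["ft_force"])
g=s["img"].mean(2).astype(int)
print("rows 215-262, cols 225-263"); print(g[215:263:2,225:263])
for z in(0,2,16,20,30): print(z,proj(s,[417-30*.977,-305+30*.214,z]),proj(s,[417+30*.977,-305-30*.214,z]))
E
```

```text
[-0.07280922  0.41489194  0.65047312]
rows 215-262, cols 225-263
[[ 57  67  86  76  83  84  90  92  94  93  97 116 153 170 191 212 205 154 119 117 119 122 114 114 120 119 127 130 125 115 115 106  66  48  50  54  53  56]
 [ 47  80 131 120 115 118 118 120 120 120 120 120 124 123 126 129 131 129 126 138 137 136 136 130 133 127 127 129 121  98  93  90  52  36  39  38  40  40]
 [ 40  64 100  84  75  82  87  84  89  89  87  80  92  96 104 104 102  85  88  87  90  89  89  88  90  90  89  84  87  91  93  89  53  42  40  35  38  41]
 [ 40  57  71  66  90  99 102 101 111 123 108 108 149 170 186 209 206 148 111 112 115 117 121 121 119 123 120 123 125 131 127 111  64  36  32  40  36  40]
 [ 39  25  23  47  93 106 104 105  97 105 101 118 153 170 188 209 211 150 108 105 121 134 115 108 111 118 116 119 130 143 150 114  74  36  30  29  27  46]
 [ 23  18  19  27  70  96 104 101 108 121 156 152 154 173 189 206 206 163 111 103 112 120 110 103 101 103 104  99 105 102 103  81  37  22  23  19  30  74]
 [ 13   9  17  29  63  96 104 105 104 104 103 114 139 168 185 206 210 170 111 103 103  99 108 107 100 104
[... 2278 characters left out ...]
173 190 198 200 207 215 225 232 236 237 220 150 111 109 109 111 107 103  79  96  99  80  75  77]
 [ 34  66  74  84  84  85  82  85  81  80  81  76  71  72 109 155 175 193 197 202 211 209 189 162 124 110 116 112 105 106 106 105  95  79  90  71  68  65]
 [ 20  48  75  78  87  87  84  81  84  82  81  69  70  77  79  82  92 107 115 117 126 138 122 111 112 107  99  82  71  70  67  70  65  68  71  84  85  83]]
0 [230.06400431 257.82296473] [256.61969854 257.23634126]
2 [230.02018961 257.08186527] [256.59711893 256.49441965]
16 [229.71151259 251.86077879] [256.43804385 251.26752509]
20 [229.62267952 250.35822072] [256.39226403 249.76329034]
30 [229.39933902 246.58055018] [256.27716597 245.98139412]
```

```bash
python3 -m handwheel '[{"hand":0.0,"x":0,"y":0,"z":0,"spin":0},{"hand":0.0,"x":0,"y":0,"z":0,"spin":0},{"hand":0.0,"x":0,"y":0,"z":0,"spin":0},{"hand":0.0,"x":0,"y":0,"z":0,"spin":0},{"hand":0.0,"x":0,"y":0,"z":0,"spin":0},{"hand":0.0,"x":0,"y":0,"z":0,"spin":0},{"hand":0.0,"x":0,"y":0,"z":0,"spin":0},{"hand":0.0,"x":0,"y":0,"z":0.01,"spin":0},{"hand":0.0,"x":0,"y":0,"z":0.03,"spin":0},{"hand":0.0,"x":0,"y":0,"z":0.03,"spin":0}]'
```

```text
t: 15.32
eef_pos: [417.8, -305.8, 48.3]
tcp_rot: [3.14, -0.003, -0.216]
ft_force: [0.3, -0.3, -0.2]
opening: 0.314
```

```bash
python3 -m handwheel '[{"hand":0.0,"x":0,"y":0,"z":0.04,"spin":0},{"hand":0.0,"x":0,"y":0,"z":0.08,"spin":0},{"hand":0.0,"x":0.02,"y":0.02,"z":0.1,"spin":1},{"hand":0.0,"x":0.03,"y":0.058,"z":0.105,"spin":2.2},{"hand":0.0,"x":0.04,"y":0.096,"z":0.105,"spin":3.4},{"hand":0.0,"x":0.05,"y":0.135,"z":0.105,"spin":4.6},{"hand":0.0,"x":0.06,"y":0.174,"z":0.105,"spin":5.9},{"hand":0.0,"x":0.07,"y":0.213,"z":0.105,"spin":7.2},{"hand":0.0,"x":0.075,"y":0.253,"z":0.105,"spin":8.5},{"hand":0.0,"x":0.08,"y":0.293,"z":0.105,"spin":9.8},{"hand":0.0,"x":0.085,"y":0.333,"z":0.105,"spin":11.1},{"hand":0.0,"x":0.09,"y":0.373,"z":0.105,"spin":12.4},{"hand":0.0,"x":0.095,"y":0.413,"z":0.105,"spin":13.7},{"hand":0.0,"x":0.1,"y":0.453,"z":0.105,"spin":15},{"hand":0.0,"x":0.11,"y":0.491,"z":0.1,"spin":16.3},{"hand":0.0,"x":0.12,"y":0.528,"z":0.09,"spin":17.5},{"hand":0.0,"x":0.13,"y":0.552,"z":0.07,"spin":18},{"hand":0.0,"x":0.1335,"y":0.5615,"z":0.045,"spin":18},{"hand":0.0,"x":0.1335,"y":0.5615,"z":0.02,"spin":18},{"hand":0.0,"x":0.1335,"y":0.5615,"z":0.01,"spin":18}]'
python3 -m handwheel '[{"hand":0.0,"x":0,"y":0,"z":-0.01,"spin":0},{"hand":0.0,"x":0,"y":0,"z":-0.018,"spin":0},{"hand":0.0,"x":0,"y":0,"z":-0.024,"spin":0},{"hand":0.0,"x":0,"y":0,"z":-0.028,"spin":0},{"hand":0.0,"x":0,"y":0,"z":-0.031,"spin":0},{"hand":0.0,"x":0,"y":0,"z":-0.031,"spin":0}]'
```

```text
t: 16.98
eef_pos: [548.9, 256.7, 52.2]
tcp_rot: [-3.138, 0.002, 1.356]
ft_force: [0.7, 0.6, -0.6]
opening: 0.315
t: 17.48
eef_pos: [550.6, 256.3, 24.6]
tcp_rot: [3.141, -0.0, 1.355]
ft_force: [-0.6, -0.5, -2.0]
opening: 0.313
```

```bash
python3 -m handwheel '[{"hand":0.0,"x":0,"y":0,"z":-0.002,"spin":0},{"hand":0.0,"x":0,"y":0,"z":-0.004,"spin":0},{"hand":0.0,"x":0,"y":0,"z":-0.004,"spin":0}]'
```

```text
t: 17.73
eef_pos: [550.5, 256.4, 20.6]
tcp_rot: [3.141, -0.0, 1.355]
ft_force: [0.2, 0.5, -1.6]
opening: 0.31
```

```bash
python3 -m handwheel '[{"hand":0.05,"x":0,"y":0,"z":0,"spin":0},{"hand":0.06,"x":0,"y":0,"z":0,"spin":0},{"hand":0.06,"x":0,"y":0,"z":0,"spin":0},{"hand":0.06,"x":0,"y":0,"z":0.03,"spin":0},{"hand":0.06,"x":0,"y":0,"z":0.07,"spin":0},{"hand":0.06,"x":0,"y":0,"z":0.11,"spin":0}]'
python3 - <<'E'
from seg import *
np.set_printoptions(precision=1,suppress=True)
t=read_camera("top"); I=t["img"]
p=blob(I,(150-35,196-30,165-8,196),0,0) if 0 else None
for n,box,lo,hi,z in [("post50",(125,140,150,165),170,255,54),("obj",(115,140,166,194),150,255,48)]:
    try:
        p=blob(I,box,lo,hi); w=np.array([onz(t,*q,z)[:2] for q in p]); print(n,(w.max(0)+w.min(0))/2,np.ptp(w,0))
    except Exception as e: print(n,e)
for th in (50,60,70):
  p=blob(I,(366,396,188,214),0,th); w=np.array([onz(t,*q,46)[:2] for q in p])
  for yaw in (32,36,40):
    a=np.radians(yaw); X=np.array([np.cos(a),np.sin(a)]);Y=np.array([-X[1],X[0]])
    u=w@X;v=w@Y
    # front-edge: min u per v bin -> slope
    vs=np.linspace(v.min()+6,v.min()+40,14); mu=[u[abs(v-q)<2].min() for q in vs]
    sl=np.degrees(np.arctan(np.polyfit(vs,mu,1)[0]))
    print(th,yaw,"slope",round(sl,1),"pinch",(np.median(mu)+11)*X+(v.min()+22)*Y, "ext",np.ptp(u),np.ptp(v), np.round(np.array(mu)-min(mu),1))
E
```

```text
t: 18.23
eef_pos: [549.9, 256.3, 131.4]
tcp_rot: [-3.14, 0.001, 1.355]
ft_force: [0.3, 0.5, 0.3]
opening: 0.62
post50 max() iterable argument is empty
obj [528.2 229.1] [31.6 20.8]
50 32 slope -9.0 pinch [ 482.8 -346. ] ext 27.060205125241993 52.45326733894433 [4.8 4.5 4.5 4.5 4.4 4.1 4.1 3.7 3.  2.1 1.4 0.3 0.  0. ]
50 36 slope -4.7 pinch [ 482.6 -346.2] ext 25.934371836221572 52.168891034487615 [2.8 2.5 2.5 2.7 3.2 3.1 2.9 3.  2.5 2.  1.5 0.7 0.  0. ]
50 40 slope -0.2 pinch [ 482.5 -346.5] ext 24.682188894529077 52.5300301676898 [0.6 0.5 0.5 0.8 1.1 1.6 1.6 1.7 2.  1.7 1.1 0.8 0.  0. ]
60 32 slope -8.7 pinch [ 483.1 -347.3] ext 28.97232617199964 54.339199923517754 [4.8 4.4 4.5 4.5 4.8 4.6 4.3 4.  3.3 2.6 1.7 0.6 0.  0. ]
60 36 slope -4.2 pinch [ 482.7 -347.5] ext 27.896215058322667 53.976304620351016 [2.8 2.4 2.4 2.7 2.8 3.4 3.2 3.2 2.9 2.4 1.5 0.9 0.  0. ]
60 40 slope 0.4 pinch [ 482.6 -347.7] ext 26.684196388999283 54.263289951588376 [0.5 0.3 0.3 0.6 1.1 1.8 2.  2.  2.2 1.9 1.3 1.  0.1 0. ]
70 32 slope -8.8 pinch [ 483.2 -348.1] ext 31.5197095962468 56.0629112382245 [5.2 4.7 4.7 4.9 5.  5.2 4.9 4.6 3.9 3.  2.1 1.2 0.1 0. ]
70 36 slope -4.2 pinch [ 482.7 -348.3] ext 30.485610321925805 55.54932120317039 [3.  2.6 2.6 3.  3.3 3.8 3.7 3.7 3.4 2.7 2.  1.3 0.3 0. ]
70 40 slope 0.5 pinch [ 482.6 -348.6] ext 29.302988218519204 55.774906072617 [0.7 0.6 0.5 0.7 1.3 2.  2.3 2.5 2.6 2.1 1.8 1.3 0.5 0. ]
```

```bash
python3 -m handwheel '[{"hand":0.075,"x":-0.02,"y":-0.02,"z":0.02,"spin":-1.35},{"hand":0.075,"x":-0.04,"y":-0.05,"z":0.03,"spin":-2.7},{"hand":0.075,"x":-0.05,"y":-0.085,"z":0.03,"spin":-4.05},{"hand":0.075,"x":-0.06,"y":-0.12,"z":0.03,"spin":-5.4},{"hand":0.075,"x":-0.07,"y":-0.155,"z":0.03,"spin":-6.75},{"hand":0.075,"x":-0.075,"y":-0.19,"z":0.03,"spin":-8.1},{"hand":0.075,"x":-0.08,"y":-0.225,"z":0.03,"spin":-9.45},{"hand":0.075,"x":-0.085,"y":-0.26,"z":0.03,"spin":-10.8},{"hand":0.075,"x":-0.09,"y":-0.295,"z":0.03,"spin":-12.15},{"hand":0.075,"x":-0.09,"y":-0.33,"z":0.03,"spin":-13.5},{"hand":0.075,"x":-0.09,"y":-0.365,"z":0.03,"spin":-14.85},{"hand":0.075,"x":-0.09,"y":-0.4,"z":0.03,"spin":-16.2},{"hand":0.075,"x":-0.085,"y":-0.435,"z":0.03,"spin":-17.55},{"hand":0.075,"x":-0.08,"y":-0.47,"z":0.03,"spin":-18.9},{"hand":0.075,"x":-0.075,"y":-0.505,"z":0.03,"spin":-20.25},{"hand":0.075,"x":-0.07,"y":-0.54,"z":0.03,"spin":-21.6},{"hand":0.075,"x":-0.0665,"y":-0.57,"z":0.025,"spin":-23},{"hand":0.075,"x":-0.0665,"y":-0.595,"z":0.01,"spin":-24.4},{"hand":0.075,"x":-0.0665,"y":-0.604,"z":-0.01,"spin":-25.6},{"hand":0.075,"x":-0.0665,"y":-0.604,"z":-0.03,"spin":-26.1}]'
python3 -m handwheel '[{"hand":0.075,"x":0,"y":0,"z":0,"spin":0},{"hand":0.075,"x":0,"y":0,"z":0,"spin":0},{"hand":0.075,"x":0,"y":0,"z":-0.01,"spin":0}]'
python3 - <<'E'
from seg import *
np.set_printoptions(precision=1,suppress=True)
t=read_camera("top");s=read_camera("side");I=t["img"]
cv2.imwrite("pics/q.png",s["img"][...,::-1])
for n,box,lo,hi,z in [("post50",(125,140,150,165),170,255,54),("obj",(115,140,166,194),150,255,40)]:
    p=blob(I,box,lo,hi); w=np.array([onz(t,*q,z)[:2] for q in p]); print(n,(w.max(0)+w.min(0))/2,np.ptp(w,0))
p=blob(I,(112,150,130,155),0,45); w=np.array([onz(t,*q,40)[:2] for q in p]);print("holder-ish",(w.max(0)+w.min(0))/2,np.ptp(w,0))
E
```

```text
t: 19.95
eef_pos: [483.9, -350.1, 99.9]
tcp_rot: [-3.141, -0.002, -0.931]
ft_force: [0.5, -0.5, -0.8]
opening: 0.789
t: 20.2
eef_pos: [485.0, -348.1, 92.8]
tcp_rot: [-3.141, -0.004, -0.92]
ft_force: [0.3, -0.5, 0.6]
opening: 0.79
post50 [594.6 247.1] [13.4 12.1]
obj [549.6 258.9] [58.8 44.5]
holder-ish [634.1 231.1] [38.5 37.6]
```

```bash
python3 -m handwheel '[{"hand":0.075,"x":0,"y":0,"z":-0.02,"spin":0},{"hand":0.075,"x":0,"y":0,"z":-0.04,"spin":0},{"hand":0.075,"x":0,"y":0,"z":-0.06,"spin":0},{"hand":0.075,"x":0,"y":0,"z":-0.0725,"spin":0},{"hand":0.075,"x":0,"y":0,"z":-0.0725,"spin":0}]'
python3 -m handwheel '[{"hand":0.02,"x":0,"y":0,"z":0,"spin":0},{"hand":0.02,"x":0,"y":0,"z":0,"spin":0},{"hand":0.02,"x":0,"y":0,"z":0,"spin":0},{"hand":0.02,"x":0,"y":0,"z":0,"spin":0},{"hand":0.02,"x":0,"y":0,"z":0,"spin":0},{"hand":0.02,"x":0,"y":0,"z":0,"spin":0},{"hand":0.02,"x":0,"y":0,"z":0,"spin":0}]'
```

```text
t: 20.72
eef_pos: [483.4, -346.7, 16.4]
tcp_rot: [3.141, 0.003, -0.922]
ft_force: [-0.2, 0.1, 0.8]
opening: 0.789
t: 21.3
eef_pos: [484.3, -347.9, 18.7]
tcp_rot: [-3.141, -0.001, -0.923]
ft_force: [0.3, 0.9, 5.0]
opening: 0.459
```

```bash
python3 -m handwheel '[{"hand":0.02,"x":0,"y":0,"z":0.02,"spin":0},{"hand":0.02,"x":0,"y":0,"z":0.055,"spin":0},{"hand":0.02,"x":0,"y":0,"z":0.09,"spin":0},{"hand":0.02,"x":0.007,"y":0.03,"z":0.1,"spin":-0.8},{"hand":0.02,"x":0.007,"y":0.066,"z":0.1,"spin":-1.8},{"hand":0.02,"x":0.007,"y":0.102,"z":0.1,"spin":-2.8},{"hand":0.02,"x":0.007,"y":0.138,"z":0.1,"spin":-3.8},{"hand":0.02,"x":0.007,"y":0.174,"z":0.1,"spin":-4.8},{"hand":0.02,"x":0.007,"y":0.21,"z":0.1,"spin":-5.8},{"hand":0.02,"x":0.007,"y":0.245,"z":0.09,"spin":-6.8},{"hand":0.02,"x":0.007,"y":0.272,"z":0.07,"spin":-7.5},{"hand":0.02,"x":0.007,"y":0.2865,"z":0.05,"spin":-7.63},{"hand":0.02,"x":0.007,"y":0.2865,"z":0.035,"spin":-7.63},{"hand":0.02,"x":0.007,"y":0.2865,"z":0.03,"spin":-7.63},{"hand":0.02,"x":0.007,"y":0.2865,"z":0.03,"spin":-7.63}]'
python3 - <<'E'
from h import *
s=read_camera("side");t=read_camera("top")
x0,y0=225,150
a=cv2.resize(s["img"][y0:y0+80,x0:x0+75,::-1],None,fx=5.3,fy=5.3,interpolation=cv2.INTER_CUBIC)
b=cv2.resize(t["img"][165:255,225:305,::-1],None,fx=4.8,fy=4.8,interpolation=cv2.INTER_CUBIC)
W=np.zeros((440,800,3),np.uint8);W[:a.shape[0],:a.shape[1]]=a;W[:b.shape[0],404:404+b.shape[1]]=b
cv2.imwrite("pics/g10.png",W); print(state()["eef_pos"])
f=lambda p:np.round((proj(s,p)-[x0,y0])*5.3)
print("pocket -x,+x edges",f([472,-61,14]),f([519,-61,14]),"front-left/right",f([472,-88,14]),f([519,-88,14]))
print("expected mount bottom at face y=-83: x -20,+20",f([476,-83,34]),f([516,-83,34]), "plates",f([480,-83,34]),f([501,-83,34]),f([480,-83,76]),f([501,-83,76]))
E
```

```text
t: 22.55
eef_pos: [490.4, -60.9, 47.1]
tcp_rot: [3.139, 0.0, -1.588]
ft_force: [1.0, -0.6, -2.0]
opening: 0.462
[491.20238192 -61.53856124  48.47699856]
pocket -x,+x edges [111. 270.] [200. 259.] front-left/right [121. 294.] [212. 283.]
expected mount bottom at face y=-83: x -20,+20 [126. 253.] [204. 244.] plates [134. 253.] [174. 248.] [131. 177.] [172. 172.]
```

View pics/g10.png

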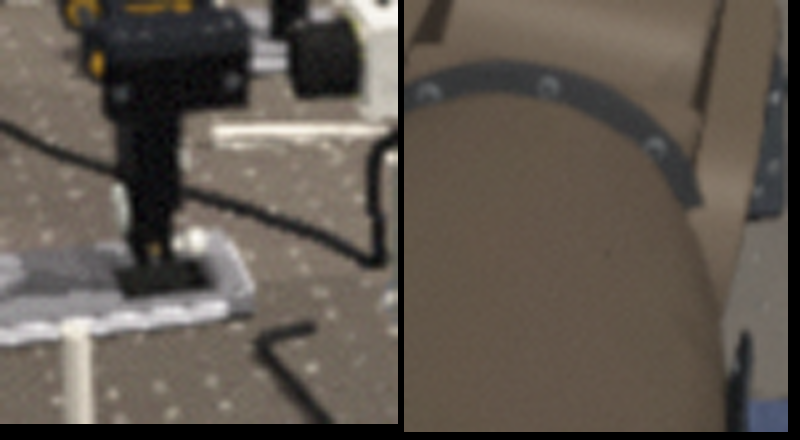

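The side view shows the mount upright over the pocket. The mirror's left edge at about (116,205) agrees with the expected 117, and the pocket edges at 113–212 agree too. Lowering.

```bash
python3 -m handwheel '[{"hand":0.02,"x":0,"y":0,"z":-0.01,"spin":0},{"hand":0.02,"x":0,"y":0,"z":-0.015,"spin":0},{"hand":0.02,"x":0,"y":0,"z":-0.019,"spin":0},{"hand":0.02,"x":0,"y":0,"z":-0.022,"spin":0},{"hand":0.02,"x":0,"y":0,"z":-0.024,"spin":0},{"hand":0.02,"x":0,"y":0,"z":-0.024,"spin":0}]'
```

```text
t: 23.15
eef_pos: [490.8, -61.1, 23.7]
tcp_rot: [3.141, 0.0, -1.589]
ft_force: [0.1, 0.9, -1.9]
opening: 0.46
```

```bash
python3 -m handwheel '[{"hand":0.02,"x":0,"y":0,"z":-0.0015,"spin":0},{"hand":0.055,"x":0,"y":0,"z":-0.0015,"spin":0},{"hand":0.06,"x":0,"y":0,"z":-0.0015,"spin":0},{"hand":0.06,"x":0,"y":0,"z":-0.0015,"spin":0},{"hand":0.06,"x":0,"y":0,"z":0.02,"spin":0},{"hand":0.06,"x":0,"y":0,"z":0.055,"spin":0},{"hand":0.06,"x":0,"y":0,"z":0.09,"spin":0},{"hand":0.05,"x":-0.012,"y":-0.03,"z":0.11,"spin":0},{"hand":0.05,"x":-0.028,"y":-0.066,"z":0.11,"spin":0},{"hand":0.05,"x":-0.044,"y":-0.102,"z":0.11,"spin":0},{"hand":0.05,"x":-0.06,"y":-0.138,"z":0.11,"spin":0},{"hand":0.05,"x":-0.0675,"y":-0.161,"z":0.1,"spin":0},{"hand":0.05,"x":-0.0675,"y":-0.161,"z":0.09,"spin":0},{"hand":0.05,"x":-0.0675,"y":-0.161,"z":0.09,"spin":0}]'
python3 - <<'E'
from seg import *
np.set_printoptions(precision=1,suppress=True,linewidth=250)
s=read_camera("side");t=read_camera("top")
g=s["img"].mean(2).astype(int)
e=state()["eef_pos"]; print(e)
print("post top pred",proj(s,[423,-222,75]),"tips pred",proj(s,[423.5,-222,117]))
print(g[192:240:3,225:256])
# mirror in pocket: bright blob in side img around expected
print("mirror pred",proj(s,[476,-61,29]))
print(g[180:210:2,240:275])
E
```

```text
t: 24.32
eef_pos: [422.4, -222.9, 113.0]
tcp_rot: [3.14, 0.001, -1.591]
ft_force: [-0.3, 0.6, -0.2]
opening: 0.523
[ 423.3 -221.8  114.1]
post top pred [237.9 211. ] tips pred [237.3 195. ]
[[116 113 110 110 107 106 108 112  97  55  24  16  18  12  17  19  19  14  16  55 102 113  99  59  28  30  33  29  32  37  44]
 [133 125 113 112 110 110 108 112 114  75  30  10  16  12  15  14   8  12  18  63 123 147 179 194 100  23  18  21  23  23  17]
 [159 156 156 159 157 160 158 161 152 109  52  40  38  42  45  47  51  55  66  69  85 106 133 148 108  46  11  20  15  20  19]
 [165 163 158 158 157 159 161 157 166 163 161 157 147 106 102 101 100 100 102 101  90  69  66  96  80  38  16  19  26  18  19]
 [133 113 102  87  89 110 135 156 161 161 159 160 164 151 126 117 118 115 117 118 115 117  88  44  16  12  19  25  61  90  46]
 [152 150 157 160 167 162 163 161 160 161 163 162 159 159 162 163 161 162 161 158 161 166 168 162 157 155 155 156 165 176 179]
 [132 135 136 137 149 154 159 167 157 148 143 160 190 201 217 213 220 202 182 185 196 212 217 220 223 215 214 211 208 203 201]
 [208 202 202 193 189
[... 2594 characters left out ...]
06 100  89  73  91 116 101  47  18  20  15  21  15  20  28  37  39  44  65  95 108 105 132 160 165 171 187 198 162 125 122 123]
 [103  97  98  99  99  97  84  52  54  49  35  18  19  18  18  14  18  30  67 112 171 241 253 251 164 114 151 173 178 178 187 200 162 130 126]
 [117 118 115 117 118 115 117  88  44  16  12  19  25  61  90  46  29  71 146 181 187 223 236 223 144 124 150 169 170 161 173 195 193 140 121]
 [163 161 159 161 161 167 167 163 120  98 108 110 118 137 145 141 137 141 140 142 135 150 156 165 168 178 183 164 135 129 140 131 121 117 121]
 [154 153 151 152 153 157 174 179 181 183 168 156 153 174 205 223 229 223 228 214 189 195 206 213 215 219 217 189 130 110 108 108 106 105 105]]
```

```bash
python3 -m handwheel '[{"hand":0.05,"x":0,"y":0,"z":-0.03,"spin":0},{"hand":0.05,"x":0,"y":0,"z":-0.06,"spin":0},{"hand":0.05,"x":0,"y":0,"z":-0.084,"spin":0},{"hand":0.05,"x":0,"y":0,"z":-0.084,"spin":0},{"hand":0.0,"x":0,"y":0,"z":-0.084,"spin":0},{"hand":0.0,"x":0,"y":0,"z":-0.084,"spin":0},{"hand":0.0,"x":0,"y":0,"z":-0.084,"spin":0},{"hand":0.0,"x":0,"y":0,"z":-0.084,"spin":0},{"hand":0.0,"x":0,"y":0,"z":-0.084,"spin":0},{"hand":0.0,"x":0,"y":0,"z":-0.084,"spin":0},{"hand":0.0,"x":0,"y":0,"z":-0.084,"spin":0},{"hand":0.0,"x":0,"y":0,"z":-0.084,"spin":0},{"hand":0.0,"x":0,"y":0,"z":-0.084,"spin":0},{"hand":0.0,"x":0,"y":0,"z":-0.065,"spin":0},{"hand":0.0,"x":0,"y":0,"z":-0.044,"spin":0},{"hand":0.0,"x":0,"y":0,"z":-0.044,"spin":0}]'
```

```text
t: 25.75
eef_pos: [424.4, -222.7, 72.6]
tcp_rot: [-3.138, -0.002, -1.588]
ft_force: [1.3, 0.3, 0.2]
opening: 0.127
```

```bash
python3 -m handwheel '[{"hand":0.0,"x":-0.001,"y":0.03,"z":0.005,"spin":0},{"hand":0.0,"x":-0.002,"y":0.065,"z":0.005,"spin":0},{"hand":0.0,"x":-0.003,"y":0.1,"z":0.005,"spin":0},{"hand":0.0,"x":-0.004,"y":0.135,"z":0.005,"spin":0},{"hand":0.0,"x":-0.005,"y":0.162,"z":-0.005,"spin":0},{"hand":0.0,"x":-0.005,"y":0.162,"z":-0.018,"spin":0},{"hand":0.0,"x":-0.005,"y":0.162,"z":-0.018,"spin":0},{"hand":0.0,"x":-0.005,"y":0.162,"z":-0.018,"spin":0}]'
python3 - <<'E'
from h import *
np.set_printoptions(linewidth=250,precision=1,suppress=True)
s=read_camera("side");t=read_camera("top"); print(state()["eef_pos"])
g=s["img"].mean(2).astype(int)
print("post bottom pred",proj(s,[418.5,-60,22]),"hole pred",proj(s,[417.5,-60,14]),proj(s,[417.5-10,-60,14]),proj(s,[417.5+10,-60,14]))
print(g[184:214,222:248])
E
```

```text
t: 26.42
eef_pos: [418.2, -60.0, 51.6]
tcp_rot: [3.14, 0.0, -1.588]
ft_force: [-0.2, 0.1, -0.6]
opening: 0.127
[418.7 -60.7  52.2]
post bottom pred [226.2 200.6] hole pred [226.  203.3] [222.3 203.7] [229.6 202.8]
[[ 22  15  13  13  12   7  16  17  44  81 100 107 104 112 114 119 114 116 116 110 117 114 116 118 108 111]
 [ 26  10  15  17  18  15  12  15  39  84 102 107 105 109 113 121 126 127 124 115 115 117 110 112 118 133]
 [ 28  14  19  13  11  16  10  19  36  81 101 100 105 106 114 122 141 151 128 116 115 110 113 109 114 109]
 [ 43  19  14  14  10  13  14  15  47  89 105 104 105 105 110 119 126 129 118 117 113 115 116 114 103  73]
 [ 60  31  26  35  37  44  51  43  60  92 101 103 103 103 110 110 112 114 114 118 115 115 113 113  94  52]
 [ 74  62  75  87  96  98 114  90  95 101 110 103 104 107 111 111 114 113 116 121 118 117 114 116 101  56]
 [100 106 128 143 146 148 157 120 100 110 118 108 107 107 116 114 116 114 118 122 116 113 113 112  98  54]
 [106 117 140 156 155 160 163 122 102 108 118 114 104 109 112 116 108 116 111 115 113 109 113 114 101  58]
 [103 117 136 153 159 167 168 
[... 1624 characters left out ...]
 147 146 144 145 148 150 146 150 145 148 150 145 144 142]
 [144 145 144 145 147 145 145 146 146 147 146 146 146 150 150 144 142 143 144 141 140 135 142 145 154 160]
 [146 147 149 149 147 145 145 146 146 143 143 138 141 141 149 155 159 160 163 160 150 138 147 168 197 207]
 [140 144 143 139 141 149 148 154 159 163 166 156 144 140 166 190 203 212 214 223 206 182 182 197 202 208]
 [135 161 164 149 136 156 175 194 204 215 226 211 200 185 185 202 207 211 208 213 210 207 206 200 192 188]
 [148 206 221 204 184 189 191 199 201 209 215 210 205 205 198 197 189 194 187 187 187 199 186 160 137 128]
 [148 207 217 207 202 204 200 192 188 188 186 185 188 192 165 148 129 123 115 112 106 116 110  90  85  98]]
```

```bash
python3 -m handwheel '[{"hand":0.0,"x":0.0015,"y":0,"z":-0.004,"spin":0},{"hand":0.0,"x":0.0015,"y":0,"z":-0.008,"spin":0},{"hand":0.0,"x":0.0015,"y":0,"z":-0.012,"spin":0},{"hand":0.0,"x":0.0015,"y":0,"z":-0.015,"spin":0},{"hand":0.0,"x":0.0015,"y":0,"z":-0.017,"spin":0},{"hand":0.0,"x":0.0015,"y":0,"z":-0.017,"spin":0}]'
```

```text
t: 27.02
eef_pos: [419.9, -60.2, 34.7]
tcp_rot: [3.141, -0.0, -1.589]
ft_force: [0.6, -0.1, -0.2]
opening: 0.126
```

```bash
python3 -m handwheel '[{"hand":0.03,"x":0,"y":0,"z":0,"spin":0},{"hand":0.04,"x":0,"y":0,"z":0,"spin":0},{"hand":0.04,"x":0,"y":0,"z":0,"spin":0},{"hand":0.04,"x":0,"y":0,"z":0.03,"spin":0},{"hand":0.04,"x":0,"y":0,"z":0.07,"spin":0},{"hand":0.04,"x":0,"y":0,"z":0.11,"spin":0},{"hand":0.04,"x":0,"y":0.01,"z":0.15,"spin":0},{"hand":0.04,"x":0.01,"y":0.05,"z":0.16,"spin":0},{"hand":0.04,"x":0.02,"y":0.09,"z":0.16,"spin":1},{"hand":0.04,"x":0.03,"y":0.13,"z":0.16,"spin":2},{"hand":0.04,"x":0.03,"y":0.17,"z":0.16,"spin":3},{"hand":0.04,"x":0.03,"y":0.21,"z":0.16,"spin":4},{"hand":0.04,"x":0.02,"y":0.25,"z":0.16,"spin":5},{"hand":0.04,"x":0,"y":0.285,"z":0.16,"spin":6},{"hand":0.04,"x":-0.02,"y":0.32,"z":0.16,"spin":7},{"hand":0.04,"x":-0.04,"y":0.355,"z":0.16,"spin":8},{"hand":0.04,"x":-0.065,"y":0.385,"z":0.16,"spin":9},{"hand":0.04,"x":-0.09,"y":0.415,"z":0.16,"spin":10},{"hand":0.04,"x":-0.115,"y":0.445,"z":0.16,"spin":11},{"hand":0.04,"x":-0.14,"y":0.475,"z":0.16,"spin":12}]'
python3 -m handwheel '[{"hand":0.04,"x":-0.02,"y":0.035,"z":0,"spin":1},{"hand":0.04,"x":-0.04,"y":0.07,"z":0,"spin":2},{"hand":0.04,"x":-0.06,"y":0.105,"z":0,"spin":3},{"hand":0.04,"x":-0.06,"y":0.105,"z":0,"spin":3}]'
cat > chk.py <<'E'
from seg import *
np.set_printoptions(precision=1,suppress=True,linewidth=250)
t=read_camera("top");s=read_camera("side");I=t["img"];C=t["T"][:3,3][:2]
cv2.imwrite("pics/fin_t.png",I[...,::-1]);cv2.imwrite("pics/fin_s.png",s["img"][...,::-1])
def b(n,box,lo,hi,z,want):
    try:
        p=blob(I,box,lo,hi); w=np.array([onz(t,*q,z)[:2] for q in p]); print(n,(w.max(0)+w.min(0))/2,"ext",np.ptp(w,0),"want",want)
    except Exception as e: print(n,e)
def bx(p,r): 
    q=proj(t,p).astype(int); return q[0]-r,q[0]+r+1,q[1]-r,q[1]+r+1
b("post50",bx([594.8,246.9,54],5),180,255,54,(594.8,246.9))
b("post75",bx([417.5,-60,79],5),180,255,79,(417.5,-60))
b("post38",bx([430,-407,38],5),150,255,38,(430,-407.3))
b("obj top",bx([550,256.7,44],8),175,255,44,(550,256.7))
b("holder",bx([639.7,237,56],8),0,40,56,(639.7,237.1))
b("mount plates",bx([490,-61,50],13),0,45,50,(490,-61))
g=I.mean(2).astype(int)
print(g[slice(*bx([550,256.7,40],11)[2:]),slice(*bx([550,256.7,40],11)[:2])])
print(g[slice(*bx([639.7,237,40],11)[2:]),slice(*bx([639.7,237,40],11)[:2])])
x=bx([495,-61,30],14); print(g[x[2]:x[3],x[0]:x[1]]); print(x)
E
python3 chk.py
```

```text
t: 28.68
eef_pos: [278.3, 416.2, 195.2]
tcp_rot: [-3.141, -0.0, -0.537]
ft_force: [1.2, -0.1, 0.6]
opening: 0.422
t: 29.02
eef_pos: [216.7, 524.4, 194.9]
tcp_rot: [-3.14, 0.0, -0.27]
ft_force: [-0.3, -0.1, -0.3]
opening: 0.418
post50 [594.4 247.2] ext [11.4 11.2] want (594.8, 246.9)
post75 [418.6 -60.4] ext [9.5 9.5] want (417.5, -60)
post38 [ 429.9 -407.3] ext [14.  13.8] want (430, -407.3)
obj top [551.9 255.4] ext [27.2 31. ] want (550, 256.7)
holder [634.4 231.1] ext [28.1 26.3] want (639.7, 237.1)
mount plates [490.4 -60.4] ext [42.1 49.2] want (490, -61)
[[113 124 147 150 150 150 149 151 151 151 150 151 151 150 150 145 118 109 104 102 112 134 147]
 [113 132 161 152 150 151 150 149 149 150 150 150 151 150 149 142 118 114 115 114 125 147 151]
 [116 136 165 152 150 150 149 151 150 150 151 150 151 149 146 130 116 115 113 115 122 142 145]
 [119 140 161 151 150 149 149 150 152 150 151 151 152 149 142 117 112 115 109 108 118 137 140]
 [121 141 152 150 151 150 150 150 150 151 153 156 154 149 136 115 111 109 104 108 126 136 138]
 [130 153 150 149 150 150 150 151 154 162 178 185 180 171 
[... 6651 characters left out ...]
24 107  64  35  34  35  41  70 121 152 155]
 [151 150 130  80  42  32  39  35  40  47  66  80  79  79  79  79  77  72  70  62  45  40  45  53  56  73 121 152 155]
 [147 146 139  92  74  76  78  78  78  79  80  81  80  80  81  81  81  79  78  82  79  81  93 113 119 121 132 146 154]
 [140 140 126 102  97 100  99  98 101 106 106 102 107 108 106 106 107 108 107 108 107 109 121 147 148 148 148 148 153]
 [139 133 110 104 105 104 101 102 105 109 108 104 109 109 110 109 111 114 112 114 116 117 129 152 155 154 155 155 155]
 [139 134 108 103 103 103 103 103 103 105 104 102 104 106 104 105 106 107 106 110 112 117 126 152 155 155 155 154 155]]
(np.int64(245), np.int64(274), np.int64(184), np.int64(213))
```

```bash
python3 - <<'E'
from h import *
np.set_printoptions(precision=1,suppress=True)
t=read_camera("top")
for n,p,z,i in [("obj",[550,256.7],48,(10.2,10.6)),("hold",[639.7,237],56,(10,9.8))]:
    q=proj(t,[*p,40]).astype(int)-11+np.array(i); print(n,"px",q,"expect",proj(t,[*p,z]),"world",onz(t,*q,z),"if on tray top",onz(t,*q,z+10))
print(state()["eef_pos"],state()["t"])
E
```

```text
obj px [123.2 176.6] expect [123.5 176.9] world [550.7 257.5  48. ] if on tray top [549.  254.1  58. ]
hold px [132.  138.8] expect [131.5 138.5] world [639.  235.7  56. ] if on tray top [636.4 232.6  66. ]
[219.6 519.6 194.7] 29.1667
```

```bash
python3 -c "
from cell import job_done,state
print(state()['qvel'].round(3)); print(job_done())"
```

```text
[-0.031 -0.015  0.01  -0.001  0.    -0.001]
the job is handed in; nothing more can be done
None
```

I handed the job in at about 29 s. Both kits are made up: the mirror mount and the 75 mm post in one tray, and the 50 mm post, objective and post holder in the other. The holder is in the far round pocket with its screw pointing outward.

**Last checks:** after the arm had withdrawn, I measured the following in the top camera.

| Part | Offset from its pocket centre or starting place |
|---|---|
| post_50 | about 0.5 mm |
| post_75 | about 1 mm |
| objective | about 1 mm |
| holder barrel | about 1.5 mm (its origin about 6 mm more, 13 mm allowed) |
| mirror mount plates | within about 1 mm of where they should sit |
| post_38 | not moved |

All five parts went in with no contact force. I inferred that they rest on the pocket floors from the release heights and the fit in the top view, since I did not measure the floor height itself. I had used up the picture views, so these last checks are numbers only.

**What went wrong or disagreed:**
- **Objective grasp:** the first grasp slipped off the shoulder and closed empty. The objective did not move, and a grip 9 mm lower held.
- **Fingertip height:** in the side view the fingertips looked about 15–18 mm higher than the stated tool geometry.
- **Camera disagreement:** the side view put objects 3–4 mm further in x than the top view did.

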